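Load the shaft rack with the lamp dark, latch it, open the measuring shutter

ROBOT

A 7-joint arm with a two-finger parallel gripper is mounted at the origin on the work surface. World frame = base frame: x ahead of the robot, y to its left, z up, the work surface at z = 0. Lengths are in m, angles in rad, forces in N, time in s.
With the tool pointing down it reaches from about 0.425 to 0.875 m from the base axis. Payload 4.7 kg.
Tool frame: the origin (TCP) lies on the centre line of the jaws, within the pads' length; the fingertips stand ahead of it and the grasp point (between the pads) lies 2 mm behind it (nose_length is the z of the fingertips in the tool frame, in m); z points along the fingers, y is the line along which they close (so a half turn about z gives the same grasp; the last joint's range is limited). The gripper opens to 87 mm and grips with 3 to 60 N. Pads are 19 mm wide; open, the fingers measure 117 mm over their backs; the gripper's body (75 mm by 190 mm) begins 51 mm behind the grasp point.
Start: joints at [1.307, 0.321, -0.07, 1.45, 0.023, 1.371, -0.057], TCP at [0.178, -0.625, 0.24] pointing down, gripper open.
Joint ranges: [-2.86, 2.86], [-0.3, 2.09], [-1.38, 1.24], [0.06, 2.45], [-1.56, 4.7], [0.09, 2.05], [-2.69, 2.69]. Speed limits (rad/s): [2.57, 2.57, 3.14, 3.14, 3.14, 3.14, 3.14].

INTERFACE

Orientations are given as a rotation vector (axis times angle).
In Python, from bench import * gives the robot as it stands.
- The arm moves only by the tool send_rows, never from a script. Its arguments are lists of equal length, an entry for each row: "xyz": the shift along the tool's x, y, z in mm, a list of three; "dr": the turn, a rotation vector about the tool's x, y, z in rad, a list of three. A call has exactly 10 rows; each row is the pose to reach, as a shift and turn from the pose commanded when the call began, along the tool's axes at that moment; what a row does not reach only later rows make up. A row lasts 1/12 s, in which the tool goes at most 41.7 mm and 7.16 degrees, less where a joint would pass 70% of its speed; a pose out of reach is approached as far as the arm can. A call with a gripper value outside its range is refused whole. "jaw" is the finger opening in mm, from 0 to 87, set as the call begins (left out, the last holds). The fingers move at their own pace and stop on an object; "grip_force" is the grip in N (left out, the last holds). Time passes only in rows, so rows that repeat a pose let the fingers close, or fill a call up. It gives the time, the measured TCP pose, the force, the opening and the grip force at its end, in the units of the state.
- get_state(): the state, without advancing time (a new reading comes with each control period).
- get_image(name): name is "side" or "top" or "wrist"; returns the picture (384x512x3 uint8, red, green, blue); there is no depth.
- calibration(name): a dict with "vfov" (degrees; the focal length in pixels is half the picture's height over the tangent of half this angle, whatever the lens; pixels are square), "cx", "cy" (the principal point, pixels), "rvec" (rotation vector, rad) and "tvec" (3), from world to camera coordinates, as OpenCV has them; the wrist camera has in their place "hand_eye" (4x4, takes a point from camera to tool coordinates, whose origin is the TCP and whose axes are the flange's). Camera axes: x right, y down, z forward; pixel columns grow to the right and rows downward; lengths in m; the calibration is good to about 2 mm. A picture is of the moment at which its call begins: read the wrist's pose just before it. calibration takes no time and is no camera call.
- close_job(): hands the job in; it is judged then, once.
The state is a dict: "time": time; "joint_positions": joint angles; "qd": joint speeds; "joint_torque": joint torques, N m; "position": TCP position; "tool_rot": TCP orientation; "ft_force": force on the tool from outside, world axes, zero at the start; "torque": the same for the moment, N m; "grip_width": opening from 0.0 (shut) to 1.0 (fully open); "grip_force": force on a finger pad.
Only numpy, scipy, OpenCV 4.12 (cv2) and the standard library are available. Lean on these libraries where they do the work, as an engineer would, in place of code of your own. Each camera call takes 0.05 s, during which the arm holds its last target. There are 200 camera calls.

TASK

Set up the next batch on the measuring fixture: first slide the lamp shutter one click to its dark middle stop, then lay every spindle from the mat across the V-rack, one in each pair of notches with its round ends resting in them, and swing the hold-down bail over them until it rests in its catches. Only then slide the shutter one more click to the measuring stop at the end of its travel; the shutter must never go past the dark stop while the bail is up. Leave the mouse, gauge post and bottle where they stand.

Things in the scene. Friction and masses are not known exactly. Their poses are not given: they have to be found in the camera images.
- fixture: Measuring fixture fixed to the bench: black base plate 260 x 370 x 20 mm, origin near its middle at bench level; x runs away from the robot, y along the row of notches. White lamp house on the near side (x -115 to -63, y -135 to 135, top 80 mm high), the shutter before its port, then the V-rack, and the bail hinged on the far side (hinge posts x 115, y +-179, 128 mm high).
- rack (a point): Middle of the V-rack, at bench level (x = 30 mm in the fixture). Two steel rails along the fixture's y, 12 mm thick, at 55 mm to the near and far side of this point; five V notches in each, 60 mm apart; tooth tips 83 mm above the bench, 98 mm clear between the rails. The bail's two low catch posts stand 170 mm to either side along y, 95 mm high.
- port (a point): Centre of the lamp's round port (36 mm) in the lamp house's far face, 52 mm above the bench; the shutter plate slides across it.
- nest0 (a point): Notch pair 0 of 5 in the V-rack (y = -120 mm, x = 30 mm, 66 mm above the bench in the fixture): centre of a spindle whose journals rest in the notches, its length along the fixture's x. The V sides slope 45 degrees and centre the journals. Either end may face the lamp; any spindle may go in any notch pair, one in each.
- nest1 (a point): Notch pair 1 of 5 in the V-rack (y = -60 mm, x = 30 mm, 66 mm above the bench in the fixture): centre of a spindle whose journals rest in the notches, its length along the fixture's x. The V sides slope 45 degrees and centre the journals. Either end may face the lamp; any spindle may go in any notch pair, one in each.
- nest2 (a point): Notch pair 2 of 5 in the V-rack (y = 0 mm, x = 30 mm, 66 mm above the bench in the fixture): centre of a spindle whose journals rest in the notches, its length along the fixture's x. The V sides slope 45 degrees and centre the journals. Either end may face the lamp; any spindle may go in any notch pair, one in each.
- nest3 (a point): Notch pair 3 of 5 in the V-rack (y = 60 mm, x = 30 mm, 66 mm above the bench in the fixture): centre of a spindle whose journals rest in the notches, its length along the fixture's x. The V sides slope 45 degrees and centre the journals. Either end may face the lamp; any spindle may go in any notch pair, one in each.
- nest4 (a point): Notch pair 4 of 5 in the V-rack (y = 120 mm, x = 30 mm, 66 mm above the bench in the fixture): centre of a spindle whose journals rest in the notches, its length along the fixture's x. The V sides slope 45 degrees and centre the journals. Either end may face the lamp; any spindle may go in any notch pair, one in each.
- shutter (a joint): Slide of the shutter plate along the fixture's +y (m), 0 at the start. A spring ball clicks into stops at 0 (wide opening at the port), 0.050 (blank plate: dark stop) and 0.100 (small opening: measuring stop, end of travel). Within about 5 mm of a stop the ball draws the plate in; leaving a stop takes 4 to 7 N, sliding between 1 to 2 N.
- tab (a point): Grip point of the black upright tab on the shutter plate, 122 mm above the bench; the tab is 40 mm along the fixture's y, 12 mm along its x, its top 140 mm above the bench, and moves with the plate. Beside it only the index strip and its detent ball rise above the lamp house, to 95 mm above the bench.
- bail (a joint): Angle of the hold-down bail (rad): 0 = down level over the rack, resting in its catches (end of travel), 2.3 = thrown fully back away from the lamp. It starts thrown back. Stiff hinge: it stays where it is left, and takes about 3 to 5 N at the grip to move.
- bail_grip (a point): Middle of the black grip sleeve (16 mm thick, 44 mm long along the fixture's y) on the bail's cross bar (10 mm rod, 340 mm long). Rubber pads reach 19 mm to the bar's inner side, the nearest 53 mm from the sleeve's middle, and 34 mm feet at its ends. The grip runs on a circle of radius 85 mm about the hinge line.
- bail_hinge (a point): Point on the bail's hinge line (along the fixture's y), 120 mm above the bench, in line with the grip. With bail angle q the grip lies at -85 cos q mm along the fixture's x and +85 sin q mm in height from here; when shut it is over the middle of the rack, 120 mm above the bench.
- mat: Black rubber mat 320 x 260 x 4 mm fixed on the bench, on which the spindles lie at the start. Origin in the middle of its underside.
- spindle0_c (a point): Centre of aluminium spindle 0 (may be absent): a 30 x 30 mm square body 80 mm long with a round journal 18 mm in diameter and 25 mm long on each end, 130 mm in all along its x; about 0.25 kg. All spindles are alike. Lying on the mat the centre is 19 mm above the bench.
- spindle1_c (a point): Centre of aluminium spindle 1 (may be absent): a 30 x 30 mm square body 80 mm long with a round journal 18 mm in diameter and 25 mm long on each end, 130 mm in all along its x; about 0.25 kg. All spindles are alike. Lying on the mat the centre is 19 mm above the bench.
- spindle2_c (a point): Centre of aluminium spindle 2 (may be absent): a 30 x 30 mm square body 80 mm long with a round journal 18 mm in diameter and 25 mm long on each end, 130 mm in all along its x; about 0.25 kg. All spindles are alike. Lying on the mat the centre is 19 mm above the bench.
- spindle3_c (a point): Centre of aluminium spindle 3 (may be absent): a 30 x 30 mm square body 80 mm long with a round journal 18 mm in diameter and 25 mm long on each end, 130 mm in all along its x; about 0.25 kg. All spindles are alike. Lying on the mat the centre is 19 mm above the bench.
- spindle4_c (a point): Centre of aluminium spindle 4 (may be absent): a 30 x 30 mm square body 80 mm long with a round journal 18 mm in diameter and 25 mm long on each end, 130 mm in all along its x; about 0.25 kg. All spindles are alike. Lying on the mat the centre is 19 mm above the bench.
- mouse: Bystander: grey computer mouse, 64 mm across, 36 mm high; origin under its middle.
- gauge_post: Bystander: steel gauge post on a round foot 64 mm across, 45 mm high; origin under its middle.
- cleaner: Bystander: white lens-cleaner bottle, 50 mm across, 120 mm high; origin under its middle.
Mind the look-alikes: they are no part of the job. Leave any green look-alike of the part that bears spindle1_c alone.

How it is judged:
On the way, in this order (a step that is already met when the one before it is completed fails the run):
1. the shutter is in its dark (middle) stop (value of joint shutter between 0.046 and 0.054 m), for 0.3 s.
2. every spindle lies in its own notch pair, the shutter still dark (all of step 1 and ((horizontal distance between spindle0_c and nest0 below 0.014 m and distance between spindle0_c and nest0 below 0.016 m) or (horizontal distance between spindle0_c and nest1 below 0.014 m and distance between spindle0_c and nest1 below 0.016 m) or (horizontal distance between spindle0_c and nest2 below 0.014 m and distance between spindle0_c and nest2 below 0.016 m) or (horizontal distance between spindle0_c and nest3 below 0.014 m and distance between spindle0_c and nest3 below 0.016 m) or (horizontal distance between spindle0_c and nest4 below 0.014 m and distance between spindle0_c and nest4 below 0.016 m)) and angle between the x axis of each of spindle0_c, spindle1_c, spindle2_c, spindle3_c, spindle4_c and the x axis of fixture, either way round below 0.12 rad and ((horizontal distance between spindle1_c and nest0 below 0.014 m and distance between spindle1_c and nest0 below 0.016 m) or (horizontal distance between spindle1_c and nest1 below 0.014 m and distance between spindle1_c and nest1 below 0.016 m) or (horizontal distance between spindle1_c and nest2 below 0.014 m and distance between spindle1_c and nest2 below 0.016 m) or (horizontal distance between spindle1_c and nest3 below 0.014 m and distance between spindle1_c and nest3 below 0.016 m) or (horizontal distance between spindle1_c and nest4 below 0.014 m and distance between spindle1_c and nest4 below 0.016 m)) and ((horizontal distance between spindle2_c and nest0 below 0.014 m and distance between spindle2_c and nest0 below 0.016 m) or (horizontal distance between spindle2_c and nest1 below 0.014 m and distance between spindle2_c and nest1 below 0.016 m) or (horizontal distance between spindle2_c and nest2 below 0.014 m and distance between spindle2_c and nest2 below 0.016 m) or (horizontal distance between spindle2_c and nest3 below 0.014 m and distance between spindle2_c and nest3 below 0.016 m) or (horizontal distance between spindle2_c and nest4 below 0.014 m and distance between spindle2_c and nest4 below 0.016 m)) and ((horizontal distance between spindle3_c and nest0 below 0.014 m and distance between spindle3_c and nest0 below 0.016 m) or (horizontal distance between spindle3_c and nest1 below 0.014 m and distance between spindle3_c and nest1 below 0.016 m) or (horizontal distance between spindle3_c and nest2 below 0.014 m and distance between spindle3_c and nest2 below 0.016 m) or (horizontal distance between spindle3_c and nest3 below 0.014 m and distance between spindle3_c and nest3 below 0.016 m) or (horizontal distance between spindle3_c and nest4 below 0.014 m and distance between spindle3_c and nest4 below 0.016 m)) and ((horizontal distance between spindle4_c and nest0 below 0.014 m and distance between spindle4_c and nest0 below 0.016 m) or (horizontal distance between spindle4_c and nest1 below 0.014 m and distance between spindle4_c and nest1 below 0.016 m) or (horizontal distance between spindle4_c and nest2 below 0.014 m and distance between spindle4_c and nest2 below 0.016 m) or (horizontal distance between spindle4_c and nest3 below 0.014 m and distance between spindle4_c and nest3 below 0.016 m) or (horizontal distance between spindle4_c and nest4 below 0.014 m and distance between spindle4_c and nest4 below 0.016 m))), for 0.3 s.
3. the bail rests in its catches over the spindles, the shutter still dark (all of step 2 and value of joint bail below 0.06 rad), for 0.3 s.
At the end, for the whole second after the job is handed in: Shutter within 4 mm of the measuring stop (0.100 m), bail within 0.06 rad of shut, every present spindle at rest with its centre within 14 mm across and 16 mm overall of a notch-pair point and its length within 0.12 rad of the fixture's x axis (value of joint shutter between 0.096 and 0.104 m and value of joint bail below 0.06 rad and ((horizontal distance between spindle0_c and nest0 below 0.014 m and distance between spindle0_c and nest0 below 0.016 m) or (horizontal distance between spindle0_c and nest1 below 0.014 m and distance between spindle0_c and nest1 below 0.016 m) or (horizontal distance between spindle0_c and nest2 below 0.014 m and distance between spindle0_c and nest2 below 0.016 m) or (horizontal distance between spindle0_c and nest3 below 0.014 m and distance between spindle0_c and nest3 below 0.016 m) or (horizontal distance between spindle0_c and nest4 below 0.014 m and distance between spindle0_c and nest4 below 0.016 m)) and angle between the x axis of each of spindle0_c, spindle1_c, spindle2_c, spindle3_c, spindle4_c and the x axis of fixture, either way round below 0.12 rad and ((horizontal distance between spindle1_c and nest0 below 0.014 m and distance between spindle1_c and nest0 below 0.016 m) or (horizontal distance between spindle1_c and nest1 below 0.014 m and distance between spindle1_c and nest1 below 0.016 m) or (horizontal distance between spindle1_c and nest2 below 0.014 m and distance between spindle1_c and nest2 below 0.016 m) or (horizontal distance between spindle1_c and nest3 below 0.014 m and distance between spindle1_c and nest3 below 0.016 m) or (horizontal distance between spindle1_c and nest4 below 0.014 m and distance between spindle1_c and nest4 below 0.016 m)) and ((horizontal distance between spindle2_c and nest0 below 0.014 m and distance between spindle2_c and nest0 below 0.016 m) or (horizontal distance between spindle2_c and nest1 below 0.014 m and distance between spindle2_c and nest1 below 0.016 m) or (horizontal distance between spindle2_c and nest2 below 0.014 m and distance between spindle2_c and nest2 below 0.016 m) or (horizontal distance between spindle2_c and nest3 below 0.014 m and distance between spindle2_c and nest3 below 0.016 m) or (horizontal distance between spindle2_c and nest4 below 0.014 m and distance between spindle2_c and nest4 below 0.016 m)) and ((horizontal distance between spindle3_c and nest0 below 0.014 m and distance between spindle3_c and nest0 below 0.016 m) or (horizontal distance between spindle3_c and nest1 below 0.014 m and distance between spindle3_c and nest1 below 0.016 m) or (horizontal distance between spindle3_c and nest2 below 0.014 m and distance between spindle3_c and nest2 below 0.016 m) or (horizontal distance between spindle3_c and nest3 below 0.014 m and distance between spindle3_c and nest3 below 0.016 m) or (horizontal distance between spindle3_c and nest4 below 0.014 m and distance between spindle3_c and nest4 below 0.016 m)) and ((horizontal distance between spindle4_c and nest0 below 0.014 m and distance between spindle4_c and nest0 below 0.016 m) or (horizontal distance between spindle4_c and nest1 below 0.014 m and distance between spindle4_c and nest1 below 0.016 m) or (horizontal distance between spindle4_c and nest2 below 0.014 m and distance between spindle4_c and nest2 below 0.016 m) or (horizontal distance between spindle4_c and nest3 below 0.014 m and distance between spindle4_c and nest3 below 0.016 m) or (horizontal distance between spindle4_c and nest4 below 0.014 m and distance between spindle4_c and nest4 below 0.016 m)) and linear speed of each of spindle0, spindle1, spindle2, spindle3, spindle4 below 0.02 m/s); the robot touches nothing.
It fails at once if the shutter goes 20 mm or more past the dark stop while the bail is up (value of joint shutter above 0.07 m and value of joint bail above 0.3 rad).
It fails at once if the mouse, gauge post or cleaner bottle is moved more than 30 mm (distance of any of mouse, gauge_post, cleaner from where it was at the start of the episode above 0.03 m).
Of spindle0, spindle1, spindle2, spindle3, spindle4 only 3 to 5 are there at a start; the rules pass over those that are not, and their reading is None.
At some moment in a run one of spindle0, spindle1, spindle2, spindle3, spindle4 may be knocked a few centimetres aside while the robot is not near it.
It also fails if it takes over 210 s, if anything falls off the work surface, if the arm or the gripper's body presses on something with over 40 N, if the wrist force passes 120 N, or if a joint passes its speed limit or range.

## Working session

There is one attempt and no reset: what is moved stays moved. The work goes in short steps, Python scripts to look and compute and a tool call to move; the robot and the scene stay as the last step left them, time stands still between calls to the robot, and variables do not carry over. Pictures are saved under pics/ and viewed, at most 14 in all, crops included, and the job is handed in when it is done.

Besides the shell and the picture viewer there is one more tool, called after "Emit:" by a JSON object that holds its "api" and its "payload", one argument or row to a line. send_rows: Moves the arm, as the interface text tells. Its arguments: {"type":"object","properties":{"xyz":{"type":"array"},"dr":{"type":"array"},"jaw":{"type":"number"},"grip_force":{"type":"number"}},"required":["xyz","dr"]}

```bash
mkdir -p pics; ls; cat > h.py <<'E'
from bench import *
import numpy as np, cv2
from scipy.spatial.transform import Rotation as R
def cam(n,st=None):
    c=calibration(n); f=192/np.tan(np.radians(c['vfov'])/2)
    if 'rvec' in c:
        Rm=R.from_rotvec(np.ravel(c['rvec'])).as_matrix(); t=np.ravel(c['tvec'])
        return f,c['cx'],c['cy'],Rm.T,-Rm.T@t
    X=np.array(c['hand_eye']); T=R.from_rotvec(st['tool_rot']).as_matrix()
    return f,c['cx'],c['cy'],T@X[:3,:3],T@X[:3,3]+np.array(st['position'])
def ray(C,u,v,z):
    f,cx,cy,A,o=C; d=A@np.array([(u-cx)/f,(v-cy)/f,1]); return o+d*(z-o[2])/d[2]
def proj(C,p):
    f,cx,cy,A,o=C; q=A.T@(np.array(p)-o); return np.array([cx+f*q[0]/q[2],cy+f*q[1]/q[2]])
def snap(n,name):
    st=get_state(); im=get_image(n); cv2.imwrite('pics/'+name+'.png',cv2.cvtColor(im,cv2.COLOR_RGB2BGR)); return im,cam(n,st)
E
python3 - <<'E'
from h import *
for n in('top','side'):
    im,C=snap(n,n+'0'); print(n,C[0],C[4].round(3),C[3][:,2].round(2)); print(calibration(n))
print(get_state()); print(calibration('wrist'))
E
```

```text
pics
top 404.782682453528 [ 0.359 -0.052  1.499] [ 0.14  0.01 -0.99]
{'vfov': 50.752645674388006, 'cx': 248.28992790634823, 'cy': 181.85898938958158, 'rvec': array([ 2.16391999, -2.11927126,  0.13955024]), 'tvec': array([-0.04387491,  0.56782454,  1.43357323])}
side 415.64061067258075 [0.427 0.813 1.006] [ 0.09 -0.67 -0.74]
{'vfov': 49.58797534508637, 'cx': 259.85599321828494, 'cy': 190.15377148824285, 'rvec': array([ 0.21050017, -2.88136245,  1.11879936]), 'tvec': array([0.52936605, 0.13212081, 1.24834624])}
{'time': 0.1, 'joint_positions': array([ 1.30709252,  0.32174353, -0.07010582,  1.45154393,  0.02263358,
        1.37079889, -0.05688928]), 'qd': array([ 1.31678210e-03, -1.07878662e-03, -3.96809729e-04, -2.77137110e-03,
       -3.99401558e-04,  1.03815706e-03,  3.22416212e-06]), 'joint_torque': array([-3.00657052e-05, -4.92572629e+01, -4.05692048e-01, -3.13398850e+01,
       -6.41933153e-02,  3.95214208e-02,  5.39760731e-05]), 'position': array([ 0.17808844, -0.62464697,  0.23857906]), 'tool_rot': array([-3.10966718e+00, -4.34841378e-01,  5.55227185e-04]), 'ft_force': array([ 0.44550167,  0.95201504, -0.26752574]), 'torque': array([-0.01230298, -0.03647376, -0.01560785]), 'grip_force': 0.0, 'grip_width': 0.997363896073155}
{'vfov': 69.76167616022576, 'cx': 248.47580412767854, 'cy': 194.2746392968526, 'hand_eye': array([[-1.43375944e-04, -9.65541558e-01, -2.60248880e-01,
         7.06954576e-02],
       [ 9.99999984e-01, -1.65834852e-04,  6.43403326e-05,
        -2.24296945e-04],
       [-1.05281600e-04, -2.60248867e-01,  9.65541566e-01,
        -1.46251217e-01],
       [ 0.00000000e+00,  0.00000000e+00,  0.00000000e+00,
         1.00000000e+00]])}
```

View pics/top0.png

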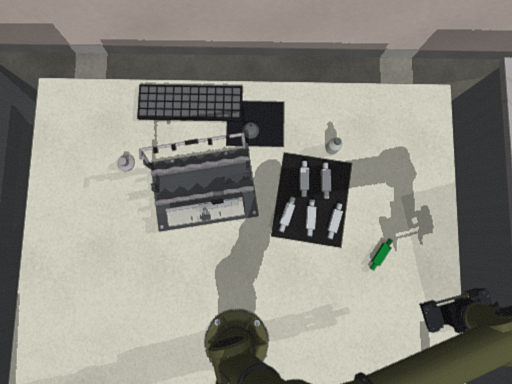

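View pics/side0.png

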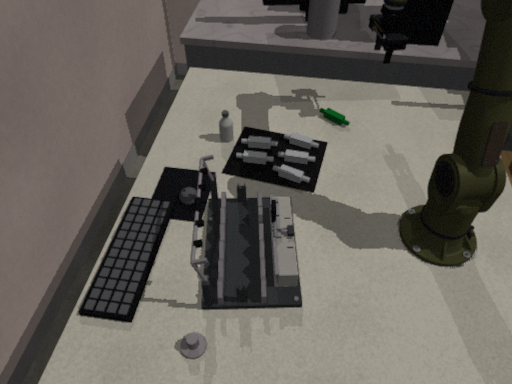

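The top view shows five grey spindles on the black mat at about (305,178), (326,180), (288,214), (311,217) and (336,220). The green look-alike at (381,255) gets left alone. The fixture is at about (203,185) with its lamp house at (205,212), and the tab is near (206,211). The bail is thrown back near (195,145). Mouse at (251,130), bottle at (334,146), post at (126,161). Next is a close crop to confirm.

```bash
python3 - <<'E'
from h import *
im=cv2.imread('pics/top0.png')
cv2.imwrite('pics/c1.png',cv2.resize(im[115:245,130:365],(800,443),interpolation=cv2.INTER_CUBIC))
C=cam('top')
g=cv2.cvtColor(im,cv2.COLOR_BGR2GRAY)
# mat region
m=np.zeros_like(g); pts=np.array([[284,153],[352,162],[342,247],[272,238]]); cv2.fillPoly(m,[pts],255); m=cv2.erode(m,np.ones((3,3)))
b=((g>75)&(m>0)).astype(np.uint8)
n,l,s,c=cv2.connectedComponentsWithStats(b)
for i in range(1,n):
    if s[i,4]<60: continue
    ys,xs=np.where(l==i)
    P=np.array([ray(C,x,y,0.028)[:2] for x,y in zip(xs,ys)])
    (cx,cy),(w,h),a=cv2.minAreaRect(P.astype(np.float32)*1000)
    u,_,vt=np.linalg.svd(P-P.mean(0)); d=vt[0]*np.sign(vt[0,0])
    print(s[i],c[i].round(1),P.mean(0).round(4),(round(cx),round(cy)),'ang',np.arctan2(d[1],d[0]).round(3),round(w),round(h))
E
```

```text
[300 161   9  36 269] [304.  178.3] [ 0.5879 -0.2361] (587, -236) ang -0.001 130 29
[322 162   9  37 269] [325.9 180.1] [ 0.5829 -0.3161] (583, -317) ang 0.015 29 134
[279 197  16  36 278] [286.9 214.4] [ 0.4542 -0.1743] (455, -174) ang -0.33 33 132
[306 200  11  37 290] [310.8 217.8] [ 0.4435 -0.2608] (444, -261) ang -0.066 34 131
[328 203  15  36 291] [334.9 220.8] [ 0.4346 -0.3478] (435, -348) ang -0.291 34 132
```

View pics/c1.png

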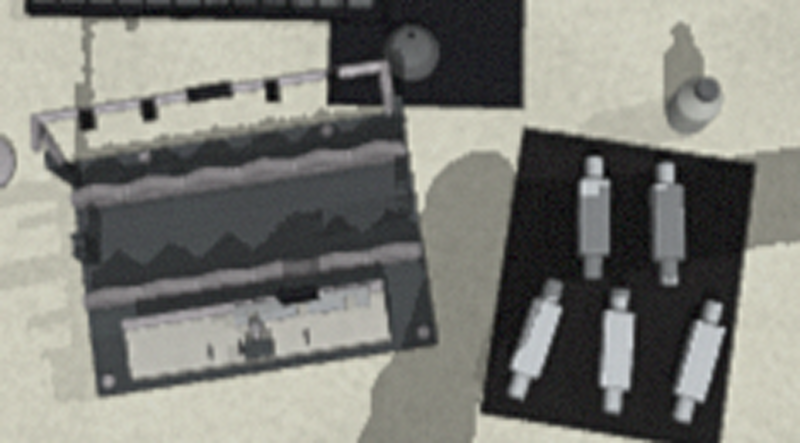

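The crop confirms the choice: five plain grey spindles on the mat, and a fixture rotated about 8°. The base's near corners are at crop (98,395) and (438,345), and the lamp house is at (125,320)–(390,345).

```bash
cat >> h.py <<'E'
def yaw():
    M=R.from_rotvec(get_state()['tool_rot']).as_matrix(); return np.arctan2(M[1,0],M[0,0])
def go(*wps):
    """each wp: x,y,z,yaw -> xyz mm,dr shift in current tool axes"""
    st=get_state(); T=R.from_rotvec(st['tool_rot'])
    for x,y,z,ya in wps:
        W=R.from_matrix([[np.cos(ya),np.sin(ya),0],[np.sin(ya),-np.cos(ya),0],[0,0,-1]])
        print('go',(T.inv().apply(np.array([x,y,z])-st['position'])*1000).round(0),(T.inv()*W).as_rotvec().round(3))
E
python3 - <<'E'
from h import *
C=cam('top')
f=lambda x,y,z: ray(C,130+x*235/800-.35,115+y*130/443-.35,z)
for p in [(98,395,.02),(438,345,.02),(108,382,.02),(422,331,.02),(125,380,.08),(390,345,.08),(122,322,.08),(384,288,.08)]: print(p,f(*p).round(4))
for p in [(258,343,.14)]: print(p,f(*p).round(4))
a,b=f(98,395,.02),f(438,345,.02); d=a-b; y=d/np.linalg.norm(d); x=np.array([y[1],-y[0],0])
o=(a+b)/2+x*.13; print(np.linalg.norm(d),np.arctan2(x[1],x[0]),o)
E
```

```text
(98, 395, 0.02) [0.386  0.2912 0.02  ]
(438, 345, 0.02) [ 0.4469 -0.071   0.02  ]
(108, 382, 0.02) [0.4    0.2812 0.02  ]
(422, 331, 0.02) [ 0.4615 -0.0536  0.02  ]
(125, 380, 0.08) [0.4008 0.2503 0.08  ]
(390, 345, 0.08) [ 0.4423 -0.0209  0.08  ]
(122, 322, 0.08) [0.4602 0.2564 0.08  ]
(384, 288, 0.08) [ 0.501  -0.0134  0.08  ]
(258, 343, 0.14) [0.4381 0.1079 0.14  ]
0.3673068826209875 0.1665640943823627 [0.54465714 0.13166355 0.02      ]
```

```bash
python3 - <<'E'
from h import *
go((.5,-.3,.33,.277),(.486,.122,.33,1.73))
E
```

```text
go [ 399. -224.  -91.] [-0.002  0.     0.001]
go [ 501. -634.  -90.] [-1.000e-03 -1.000e-03 -1.452e+00]
```

Emit:
{"api": "send_rows", "payload": {
  "xyz": [
    [40, -22, -9],
    [80, -45, -18],
    [120, -67, -27],
    [160, -90, -36],
    [200, -112, -45],
    [235, -140, -55],
    [270, -165, -65],
    [300, -195, -75],
    [330, -225, -83],
    [355, -255, -90]
  ],
  "dr": [
    [0, 0, -0.1],
    [0, 0, -0.2],
    [0, 0, -0.3],
    [0, 0, -0.4],
    [0, 0, -0.5],
    [0, 0, -0.6],
    [0, 0, -0.7],
    [0, 0, -0.8],
    [0, 0, -0.9],
    [0, 0, -1.0]
  ],
  "jaw": 50
}}

```text
time: 0.93
position: [0.4359, -0.3093, 0.3234]
tool_rot: [-2.517, -1.88, 0.0]
ft_force: [1.0, -0.3, -0.3]
grip_width: 0.579
grip_force: 0.0
```

```bash
python3 - <<'E'
from h import *
print(get_state()['position'],yaw())
go((.486,.122,.33,1.73))
E
```

```text
[ 0.43589236 -0.30928422  0.32344161] 1.2829092047430735
go [428. -74.  -7.] [-0.    -0.    -0.447]
```

Emit:
{"api": "send_rows", "payload": {
  "xyz": [
    [42, -7, -1],
    [84, -14, -1],
    [126, -21, -2],
    [168, -29, -3],
    [210, -36, -4],
    [252, -44, -5],
    [294, -51, -6],
    [336, -58, -7],
    [380, -66, -7],
    [420, -74, -7]
  ],
  "dr": [
    [0, 0, -0.05],
    [0, 0, -0.1],
    [0, 0, -0.15],
    [0, 0, -0.2],
    [0, 0, -0.25],
    [0, 0, -0.3],
    [0, 0, -0.35],
    [0, 0, -0.4],
    [0, 0, -0.447],
    [0, 0, -0.447]
  ]
}}

```text
time: 1.77
position: [0.4841, 0.1043, 0.3303]
tool_rot: [2.041, 2.387, -0.001]
ft_force: [1.0, 0.2, 0.3]
grip_width: 0.572
grip_force: 0.0
```

```bash
python3 - <<'E'
from h import *
im,C=snap('wrist','w1'); st=get_state(); print(st['position'],yaw())
np.save('w1.npy',np.r_[st['position'],st['tool_rot']])
E
```

```text
[0.48328583 0.11488359 0.33067753] 1.7369220461094699
```

View pics/w1.png

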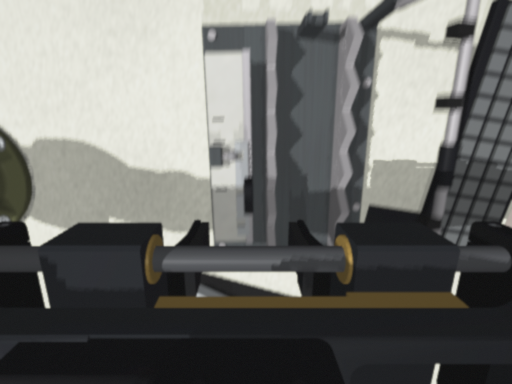

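The wrist view shows the lamp house at columns 205–248, the tab as a dark strip near (249,195), the detent block at (217,155) and the base corner at (205,25).

```bash
python3 - <<'E'
from h import *
im,C=snap('wrist','w2'); st=get_state(); print(st['position'],yaw(),get_state()['position'])
i=cv2.cvtColor(im,cv2.COLOR_RGB2BGR)[10:240,190:390]
cv2.imwrite('pics/c2.png',cv2.resize(i,None,fx=2.6,fy=2.6,interpolation=cv2.INTER_CUBIC))
import pickle; pickle.dump(C,open('C2.pkl','wb'))
E
```

```text
[0.48321567 0.11114892 0.33056269] 1.7378282898805477 [0.48321567 0.11114892 0.33056269]
```

View pics/c2.png

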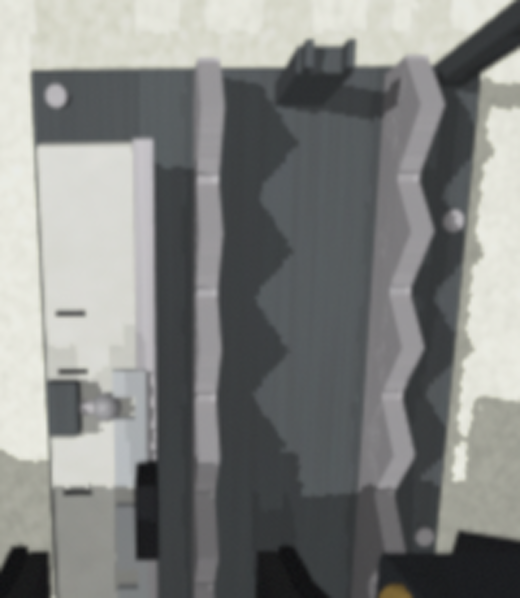

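```bash
python3 - <<'E'
from h import *
import pickle; C=pickle.load(open('C2.pkl','rb')); print(C[4])
f=lambda x,y,z: ray(C,190+(x+.5)/2.6-.5,10+(y+.5)/2.6-.5,z)
a=.16;o=np.array([.545,.132])
for n,p in dict(corner=(33,72,.02),LHc=(37,143,.08),LHc2=(133,141,.08),LHbot=(53,540,.08),nb1=(207,178,.053),nb2=(206,292,.053),nb3=(205,396,.053),fb1=(410,178,.053),fb2=(400,292,.053),fb3=(392,398,.053),tabl=(137,556,.14),tabr=(158,556,.14)).items():
    q=f(*p); d=q[:2]-o; print(n,q.round(4),'fix',(d@[np.cos(a),np.sin(a)]).round(4),(d@[-np.sin(a),np.cos(a)]).round(4))
Ct=cam('top')
for p in [(298,296)]: print(ray(Ct,130+p[0]*235/800-.35,115+p[1]*130/443-.35,.14))
E
```

```text
[0.47094214 0.18421199 0.47731312]
corner [0.3842 0.2929 0.02  ] fix -0.1332 0.1845
LHc [0.4016 0.2466 0.08  ] fix -0.1233 0.136
LHc2 [0.4497 0.2557 0.08  ] fix -0.0744 0.1373
LHbot [0.4375 0.0354 0.08  ] fix -0.1215 -0.0782
nb1 [0.4915 0.2487 0.053 ] fix -0.0342 0.1238
nb2 [0.5021 0.1889 0.053 ] fix -0.0333 0.063
nb3 [0.5126 0.13   0.053 ] fix -0.0324 0.0032
fb1 [0.602  0.2673 0.053 ] fix 0.0778 0.1245
fb2 [0.6119 0.2072 0.053 ] fix 0.078 0.0636
fb3 [0.6226 0.1471 0.053 ] fix 0.079 0.0026
tabl [0.4852 0.0564 0.14  ] fix -0.0711 -0.0651
tabr [0.4955 0.0581 0.14  ] fix -0.0606 -0.0651
[0.48529069 0.06998264 0.14      ]
```

```bash
cat >> h.py <<'E'
FO=np.array([.5377,.134]);FY=.17
def fx(x,y):
    c,s=np.cos(FY),np.sin(FY); return FO[0]+c*x-s*y, FO[1]+s*x+c*y
E
python3 - <<'E'
from h import *
go((*fx(-.059,-.049),.18,FY+np.pi/2),(*fx(-.059,-.049),.121,FY+np.pi/2),(*fx(-.059,.0025),.121,FY+np.pi/2))
E
```

```text
go [-36.  -1. 150.] [ 0.001 -0.003 -0.003]
go [-36.  -2. 209.] [ 0.001 -0.003 -0.003]
go [ 15.  -2. 210.] [ 0.001 -0.003 -0.003]
```

Emit:
{"api": "send_rows", "payload": {
  "xyz": [
    [-10, 0, 35],
    [-25, 0, 70],
    [-36, -1, 105],
    [-36, -1, 135],
    [-36, -2, 160],
    [-36, -2, 180],
    [-36, -2, 195],
    [-36, -2, 205],
    [-36, -2, 209],
    [-36, -2, 209]
  ],
  "dr": [
    [0, 0, 0],
    [0, 0, 0],
    [0, 0, 0],
    [0, 0, 0],
    [0, 0, 0],
    [0, 0, 0],
    [0, 0, 0],
    [0, 0, 0],
    [0, 0, 0],
    [0, 0, 0]
  ],
  "jaw": 40
}}

```text
time: 2.7
position: [0.4875, 0.0663, 0.1206]
tool_rot: [-2.043, -2.385, 0.002]
ft_force: [-0.4, 0.2, 0.3]
grip_width: 0.456
grip_force: 0.0
```

Emit:
{"api": "send_rows", "payload": {
  "xyz": [
    [0, 0, 0],
    [0, 0, 0],
    [0, 0, 0],
    [0, 0, 0],
    [0, 0, 0],
    [0, 0, 0],
    [0, 0, 0],
    [0, 0, 0],
    [0, 0, 0],
    [0, 0, 0]
  ],
  "dr": [
    [0, 0, 0],
    [0, 0, 0],
    [0, 0, 0],
    [0, 0, 0],
    [0, 0, 0],
    [0, 0, 0],
    [0, 0, 0],
    [0, 0, 0],
    [0, 0, 0],
    [0, 0, 0]
  ],
  "jaw": 0,
  "grip_force": 20
}}

```text
time: 3.53
position: [0.4888, 0.0666, 0.1218]
tool_rot: [2.043, 2.385, 0.002]
ft_force: [3.5, -0.2, 1.6]
grip_width: 0.136
grip_force: 20.0
```

```bash
python3 - <<'E'
from h import *
s=get_state();print(s['position'],yaw(),s['grip_width']*87,s['ft_force'])
im,C=snap('side','s2'); cv2.imwrite('pics/c3.png',cv2.resize(cv2.cvtColor(im[140:310,180:330],cv2.COLOR_RGB2BGR),None,fx=3.5,fy=3.5,interpolation=cv2.INTER_CUBIC))
E
```

```text
[0.48883074 0.06664457 0.1217734 ] 1.7250303723595204 11.813152232199045 [ 3.54050034 -0.24469363  1.62789669]
```

View pics/c3.png

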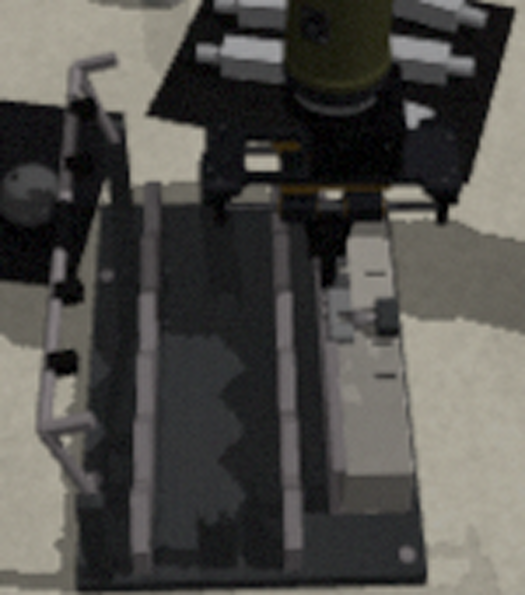

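The jaws hold the tab: opening is 11.8 mm, matching its 12 mm thickness. Next I slide 50 mm along +y.

Emit:
{"api": "send_rows", "payload": {
  "xyz": [
    [6, 0, 0],
    [12, 0, 0],
    [19, 0, 0],
    [26, 0, 0],
    [33, -0.5, 0],
    [39, -0.5, 0],
    [44, -0.7, 0],
    [48, -0.8, 0],
    [50, -0.8, 0],
    [50, -0.8, 0]
  ],
  "dr": [
    [0, 0, 0],
    [0, 0, 0],
    [0, 0, 0],
    [0, 0, 0],
    [0, 0, 0],
    [0, 0, 0],
    [0, 0, 0],
    [0, 0, 0],
    [0, 0, 0],
    [0, 0, 0]
  ]
}}

```text
time: 4.42
position: [0.4802, 0.1158, 0.1217]
tool_rot: [2.042, 2.385, 0.0]
ft_force: [3.8, -2.1, 5.9]
grip_width: 0.138
grip_force: 20.0
```

```bash
python3 - <<'E'
from h import *
get_image('side');get_image('side')
s=get_state();p=s['position'];d=p[:2]-np.array([.48883,.06664]);print(p,d@[-np.sin(FY),np.cos(FY)],s['ft_force'],s['grip_width']*87)
E
```

```text
[0.48013031 0.11613106 0.12174494] 0.05024946589933649 [ 4.18326924 -1.23966623  5.77527613] 11.638949000793023
```

Emit:
{"api": "send_rows", "payload": {
  "xyz": [
    [0, 0, 0],
    [0, 0, 0],
    [0, 0, 0],
    [0, 0, 0],
    [0, 0, -20],
    [0, 0, -50],
    [0, 0, -85],
    [0, 0, -120],
    [0, 0, -150],
    [0, 0, -160]
  ],
  "dr": [
    [0, 0, 0],
    [0, 0, 0],
    [0, 0, 0],
    [0, 0, 0],
    [0, 0, 0],
    [0, 0, 0],
    [0, 0, 0],
    [0, 0, 0],
    [0, 0, 0],
    [0, 0, 0]
  ],
  "jaw": 45
}}

```text
time: 5.35
position: [0.4807, 0.1167, 0.2854]
tool_rot: [2.041, 2.383, 0.005]
ft_force: [0.7, 0.7, 0.4]
grip_width: 0.514
grip_force: 0.0
```

```bash
cat > sp.py <<'E'
from h import *
def spindles(C,im,poly):
    g=cv2.cvtColor(im,cv2.COLOR_RGB2GRAY); m=np.zeros_like(g); cv2.fillPoly(m,[np.array(poly)],255); m=cv2.erode(m,np.ones((3,3)))
    n,l,s,c=cv2.connectedComponentsWithStats(((g>75)&(m>0)).astype(np.uint8)); out=[]
    for i in range(1,n):
        if s[i,4]<60: continue
        ys,xs=np.where(l==i); P=np.array([ray(C,x,y,0.028)[:2] for x,y in zip(xs,ys)])
        vt=np.linalg.svd(P-P.mean(0),full_matrices=False)[2]; d=vt[0]*np.sign(vt[0,0]); e=np.array([-d[1],d[0]])
        q=P-P.mean(0); ctr=P.mean(0)+d*(np.ptp(q@d)/2+(q@d).min())
        out.append((*ctr.round(4),round(float(np.arctan2(d[1],d[0])),3),len(P),*(c[i].round(1))))
    return out
TOPMAT=[[284,153],[352,162],[342,247],[272,238]]
E
python3 - <<'E'
from sp import *
im,C=snap('top','t3'); cv2.imwrite('pics/c4.png',cv2.resize(cv2.cvtColor(im[115:260,130:400],cv2.COLOR_RGB2BGR),(800,430),interpolation=cv2.INTER_CUBIC))
for o in spindles(C,im,TOPMAT): print(o)
p=get_state()['position'];print(p,yaw())
go((.52,-.1,.28,.8),(.52,-.25,.28,-.07))
E
```

```text
(np.float64(0.5873), np.float64(-0.2361), -0.016, 281, np.float64(304.0), np.float64(178.6))
(np.float64(0.5834), np.float64(-0.3161), 0.024, 278, np.float64(325.9), np.float64(180.1))
(np.float64(0.4559), np.float64(-0.1747), -0.33, 289, np.float64(286.9), np.float64(214.0))
(np.float64(0.4451), np.float64(-0.2608), -0.067, 299, np.float64(310.7), np.float64(217.7))
(np.float64(0.435), np.float64(-0.3479), -0.289, 292, np.float64(334.9), np.float64(220.8))
[0.48096915 0.11668716 0.28524662] 1.7248294234241028
go [-220.    5.    5.] [ 0.005 -0.002  0.925]
go [-368.  -18.    5.] [ 0.005 -0.004  1.795]
```

View pics/c4.png

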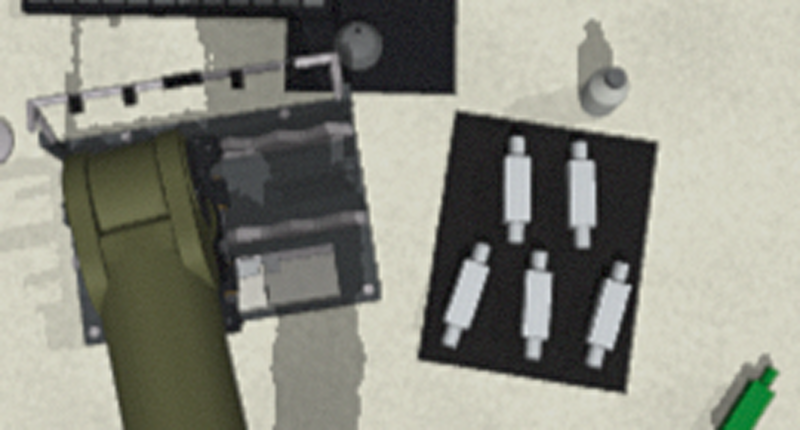

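The mat is unchanged with all five spindles in place, and the shutter tab has left its old place. I'll get a closer look from above the mat.

```bash
python3 - <<'E'
from h import *
go((.46,-.05,.32,.8),(.43,-.26,.34,-.07))
E
```

```text
go [-162.  -46.  -35.] [ 0.005 -0.002  0.925]
go [-364. -108.  -55.] [ 0.005 -0.004  1.795]
```

Emit:
{"api": "send_rows", "payload": {
  "xyz": [
    [-25, -7, -6],
    [-60, -18, -12],
    [-95, -28, -18],
    [-130, -38, -24],
    [-165, -48, -30],
    [-200, -59, -36],
    [-235, -70, -42],
    [-270, -80, -48],
    [-305, -90, -52],
    [-335, -99, -55]
  ],
  "dr": [
    [0, 0, 0.1],
    [0, 0, 0.2],
    [0, 0, 0.32],
    [0, 0, 0.44],
    [0, 0, 0.56],
    [0, 0, 0.68],
    [0, 0, 0.8],
    [0, 0, 0.92],
    [0, 0, 1.04],
    [0, 0, 1.16]
  ],
  "jaw": 60
}}

```text
time: 6.23
position: [0.4316, -0.2326, 0.3345]
tool_rot: [-3.019, -0.863, 0.004]
ft_force: [1.1, -0.4, 0.2]
grip_width: 0.689
grip_force: 0.0
```

```bash
python3 - <<'E'
from h import *
print(get_state()['position'],yaw())
go((.43,-.26,.34,-.07))
E
```

```text
[ 0.43160918 -0.23259309  0.33452467] 0.5570594363481434
go [-16.  22.  -6.] [-0.002  0.002  0.627]
```

Emit:
{"api": "send_rows", "payload": {
  "xyz": [
    [-3, 4, -1],
    [-6, 8, -2],
    [-10, 13, -3],
    [-13, 18, -5],
    [-16, 22, -6],
    [-16, 22, -6],
    [-16, 22, -6],
    [-16, 22, -6],
    [-16, 22, -6],
    [-16, 22, -6]
  ],
  "dr": [
    [0, 0, 0.11],
    [0, 0, 0.22],
    [0, 0, 0.33],
    [0, 0, 0.44],
    [0, 0, 0.55],
    [0, 0, 0.627],
    [0, 0, 0.627],
    [0, 0, 0.627],
    [0, 0, 0.627],
    [0, 0, 0.627]
  ]
}}

```text
time: 7.07
position: [0.4313, -0.2571, 0.3417]
tool_rot: [-3.14, 0.095, 0.001]
ft_force: [0.4, -0.9, 0.6]
grip_width: 0.69
grip_force: 0.0
```

```bash
python3 - <<'E'
from h import *
get_image('top')
im,C=snap('wrist','w5'); s=get_state();print(s['position'],yaw())
import pickle; pickle.dump(C,open('C5.pkl','wb'))
E
```

```text
[ 0.43136013 -0.25729307  0.34209999] -0.06111429367672825
```

View pics/w5.png

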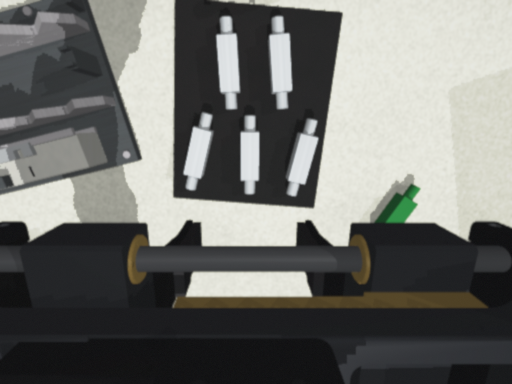

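All five spindles show clearly: (229,62), (281,62), (199,151), (250,154) and (303,157). The green one at (400,203) is off the mat.

```bash
python3 - <<'E'
from sp import *
import pickle; C=pickle.load(open('C5.pkl','rb'))
im=cv2.cvtColor(cv2.imread('pics/w5.png'),cv2.COLOR_BGR2RGB)
for o in spindles(C,im,[[177,3],[340,14],[312,206],[176,196]]): print([round(float(v),3) for v in o])
for k in range(5): print('nest',k,np.round(fx(.03,-.12+.06*k),4))
go((.4555,-.1745,.1,-.33),(.4555,-.1745,.024,-.33))
E
```

```text
[0.586, -0.235, -0.011, 1728.0, 227.9, 62.4]
[0.582, -0.315, 0.026, 1749.0, 280.1, 62.1]
[0.455, -0.173, -0.331, 1422.0, 197.8, 151.2]
[0.444, -0.259, -0.063, 1348.0, 249.5, 154.7]
[0.434, -0.346, -0.287, 1433.0, 301.9, 157.2]
nest 0 [0.5876 0.0208]
nest 1 [0.5774 0.0799]
nest 2 [0.5673 0.1391]
nest 3 [0.5571 0.1982]
nest 4 [0.547  0.2573]
go [ 19. -84. 242.] [-0.     0.     0.269]
go [ 19. -84. 318.] [-0.     0.     0.269]
```

Emit:
{"api": "send_rows", "payload": {
  "xyz": [
    [5, -20, 30],
    [10, -45, 65],
    [15, -70, 100],
    [19, -84, 140],
    [19, -84, 180],
    [19, -84, 220],
    [19, -84, 255],
    [19, -84, 285],
    [19, -84, 305],
    [19, -84, 317]
  ],
  "dr": [
    [0, 0, 0.05],
    [0, 0, 0.1],
    [0, 0, 0.16],
    [0, 0, 0.22],
    [0, 0, 0.269],
    [0, 0, 0.269],
    [0, 0, 0.269],
    [0, 0, 0.269],
    [0, 0, 0.269],
    [0, 0, 0.269]
  ]
}}

```text
time: 8.0
position: [0.4538, -0.174, 0.0227]
tool_rot: [-3.097, 0.516, 0.006]
ft_force: [-0.1, -0.5, 0.6]
grip_width: 0.689
grip_force: 0.0
```

```bash
python3 - <<'E'
from h import *
s=get_state();print(s['position'],yaw(),s['ft_force'])
go((.455,-.1735,.024,-.331))
E
```

```text
[ 0.45379862 -0.17402398  0.02266012] -0.33036029823140844 [-0.0890986  -0.53248911  0.58604223]
go [ 1. -1. -1.] [-0.001  0.004  0.001]
```

Emit:
{"api": "send_rows", "payload": {
  "xyz": [
    [0, 0, 0],
    [0, 0, 0],
    [0, 0, 0],
    [0, 0, 0],
    [0, 0, 0],
    [0, 0, 0],
    [0, 0, -10],
    [0, 0, -40],
    [0, 0, -80],
    [0, 0, -120]
  ],
  "dr": [
    [0, 0, 0],
    [0, 0, 0],
    [0, 0, 0],
    [0, 0, 0],
    [0, 0, 0],
    [0, 0, 0],
    [0, 0, 0],
    [0, 0, 0],
    [0, 0, 0],
    [0, 0, 0]
  ],
  "jaw": 0,
  "grip_force": 30
}}

```text
time: 8.83
position: [0.4542, -0.1741, 0.1463]
tool_rot: [-3.098, 0.517, 0.004]
ft_force: [0.8, -1.3, -2.6]
grip_width: 0.342
grip_force: 30.0
```

```bash
python3 - <<'E'
from h import *
s=get_state();print(s['position'],yaw(),s['ft_force'],s['grip_width']*87)
go((.455,-.1735,.2,-.331),(*fx(.03,.12),.2,FY),(*fx(.03,.12),.1,FY))
E
```

```text
[ 0.45420442 -0.17412178  0.14631953] -0.33063497399575875 [ 0.81531657 -1.29913264 -2.57279677] 29.72308803888412
go [  0.  -1. -54.] [-0.001  0.003  0.   ]
go [ -52. -438.  -53.] [-0.001  0.003 -0.501]
go [ -52. -438.   47.] [-0.001  0.003 -0.501]
```

Emit:
{"api": "send_rows", "payload": {
  "xyz": [
    [-2, -15, -25],
    [-6, -50, -45],
    [-10, -90, -55],
    [-15, -130, -55],
    [-20, -170, -55],
    [-25, -210, -55],
    [-30, -250, -55],
    [-35, -290, -55],
    [-40, -330, -55],
    [-45, -370, -55]
  ],
  "dr": [
    [0, 0, -0.05],
    [0, 0, -0.1],
    [0, 0, -0.15],
    [0, 0, -0.2],
    [0, 0, -0.25],
    [0, 0, -0.3],
    [0, 0, -0.36],
    [0, 0, -0.42],
    [0, 0, -0.48],
    [0, 0, -0.501]
  ]
}}

```text
time: 9.67
position: [0.5331, 0.191, 0.2008]
tool_rot: [3.129, 0.269, 0.0]
ft_force: [1.2, -0.5, -2.2]
grip_width: 0.337
grip_force: 30.0
```

```bash
python3 - <<'E'
from h import *
s=get_state();print(s['position'],yaw(),s['grip_width']*87)
go((*fx(.03,.12),.2,FY),(*fx(.03,.12),.1,FY))
E
```

```text
[0.53311782 0.19097601 0.20084954] 0.17184142239363406 29.316059506489545
go [ 25. -63.   1.] [ 0.001 -0.     0.002]
go [ 25. -63. 101.] [ 0.001 -0.     0.002]
```

Emit:
{"api": "send_rows", "payload": {
  "xyz": [
    [8, -20, 0],
    [17, -43, 10],
    [25, -63, 25],
    [25, -63, 45],
    [25, -63, 65],
    [25, -63, 80],
    [25, -63, 80],
    [25, -63, 80],
    [25, -63, 80],
    [25, -63, 80]
  ],
  "dr": [
    [0, 0, 0],
    [0, 0, 0],
    [0, 0, 0],
    [0, 0, 0],
    [0, 0, 0],
    [0, 0, 0],
    [0, 0, 0],
    [0, 0, 0],
    [0, 0, 0],
    [0, 0, 0]
  ]
}}

```text
time: 10.5
position: [0.5482, 0.2561, 0.1219]
tool_rot: [-3.13, -0.265, -0.004]
ft_force: [-0.1, 0.6, -2.6]
grip_width: 0.343
grip_force: 30.0
```

```bash
python3 - <<'E'
from h import *
im,C=snap('wrist','w6')
s=get_state();print(s['position'],yaw(),s['ft_force'])
go((*fx(.03,.12),.072,FY))
cv2.imwrite('pics/c6.png',im[:,:,::-1])
E
```

```text
[0.54819635 0.25612739 0.1218434 ] 0.16918015414220583 [-0.18917762  0.11153392 -1.54034967]
go [-1. -1. 50.] [-0.    -0.002 -0.001]
```

View pics/c6.png

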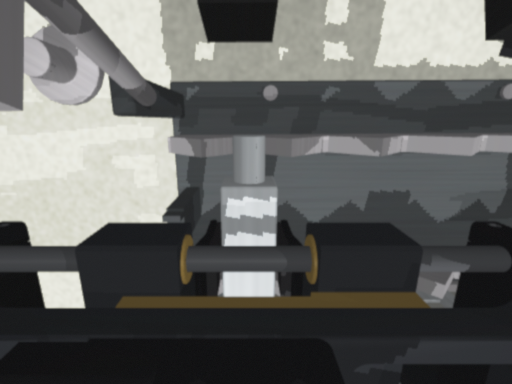

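The spindle's journal at (248,155) lines up over the far rail's end notch. Lowering.

Emit:
{"api": "send_rows", "payload": {
  "xyz": [
    [-1, -1, 10],
    [-1, -1, 20],
    [-1, -1, 30],
    [-1, -1, 37],
    [-1, -1, 42],
    [-1, -1, 45],
    [-1, -1, 47],
    [-1, -1, 49],
    [-1, -1, 51],
    [-1, -1, 52]
  ],
  "dr": [
    [0, 0, 0],
    [0, 0, 0],
    [0, 0, 0],
    [0, 0, 0],
    [0, 0, 0],
    [0, 0, 0],
    [0, 0, 0],
    [0, 0, 0],
    [0, 0, 0],
    [0, 0, 0]
  ]
}}

```text
time: 11.38
position: [0.546, 0.2572, 0.0728]
tool_rot: [3.127, 0.268, 0.0]
ft_force: [-12.6, -7.0, 33.1]
grip_width: 0.339
grip_force: 30.0
```

```bash
python3 - <<'E'
from h import *
s=get_state();print(s['position'],yaw(),s['ft_force'])
E
```

```text
[0.54601311 0.2572346  0.07284676] 0.1707035461199303 [-12.63060309  -7.01858044  33.06276538]
```

Emit:
{"api": "send_rows", "payload": {
  "xyz": [
    [0, 0, -1],
    [0, 0, -1],
    [0, 0, -1],
    [0, 0, -1],
    [0, 0, -3],
    [0, 0, -20],
    [0, 0, -50],
    [0, 0, -85],
    [0, 0, -120],
    [0, 0, -135]
  ],
  "dr": [
    [0, 0, 0],
    [0, 0, 0],
    [0, 0, 0],
    [0, 0, 0],
    [0, 0, 0],
    [0, 0, 0],
    [0, 0, 0],
    [0, 0, 0],
    [0, 0, 0],
    [0, 0, 0]
  ],
  "jaw": 45
}}

```text
time: 12.22
position: [0.5476, 0.2583, 0.2081]
tool_rot: [-3.128, -0.267, -0.009]
ft_force: [0.5, 1.3, 0.2]
grip_width: 0.518
grip_force: 0.0
```

```bash
python3 - <<'E'
from h import *
im,C=snap('wrist','w7')
s=get_state();print(s['position'],yaw(),s['ft_force'])
import pickle; pickle.dump(C,open('C7.pkl','wb'))
go((.50,.0,.22,.05),(.445,-.26,.22,-.063),(.445,-.26,.024,-.063))
cv2.imwrite('pics/c7.png',im[:,:,::-1])
E
```

```text
[0.5485032  0.25875016 0.20962503] 0.16991819037857128 [1.45132033 0.80537388 1.94847849]
go [-91. 247. -12.] [-0.002 -0.008  0.12 ]
go [-190.  494.  -13.] [-0.003 -0.008  0.233]
go [-191.  494.  183.] [-0.003 -0.008  0.233]
```

View pics/c7.png

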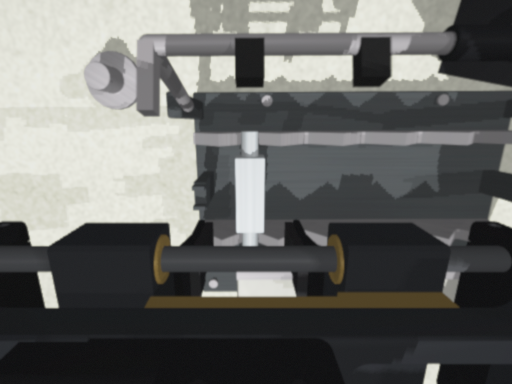

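Spindle 1 lies across the rails, with its body from (250,156) to (250,233) and both journals on the notches.

```bash
python3 - <<'E'
from h import *
import pickle; C=pickle.load(open('C7.pkl','rb'))
a,b=ray(C,250,157,.081),ray(C,250,233,.081); print(a,b,(a+b)/2,np.linalg.norm(a-b),fx(.03,.12))
E
```

```text
[0.58333177 0.26323843 0.081     ] [0.5035333  0.24942252 0.081     ] [0.54343253 0.25633048 0.081     ] 0.08098563910619434 (np.float64(0.5469656611192473), np.float64(0.25734564250115716))
```

Emit:
{"api": "send_rows", "payload": {
  "xyz": [
    [-12, 30, -4],
    [-27, 70, -8],
    [-43, 111, -12],
    [-58, 151, -12],
    [-74, 192, -12],
    [-89, 232, -12],
    [-105, 273, -12],
    [-120, 313, -12],
    [-136, 354, -12],
    [-152, 395, -12]
  ],
  "dr": [
    [0, 0, 0.03],
    [0, 0, 0.06],
    [0, 0, 0.09],
    [0, 0, 0.12],
    [0, 0, 0.15],
    [0, 0, 0.18],
    [0, 0, 0.21],
    [0, 0, 0.233],
    [0, 0, 0.233],
    [0, 0, 0.233]
  ],
  "jaw": 60
}}

```text
time: 13.1
position: [0.4654, -0.1442, 0.2153]
tool_rot: [3.139, -0.099, 0.0]
ft_force: [1.4, -0.8, 0.5]
grip_width: 0.687
grip_force: 0.0
```

```bash
python3 - <<'E'
from sp import *
s=get_state();print(s['position'],yaw())
im,C=snap('top','t8')
for o in spindles(C,im,TOPMAT): print([round(float(v),3) for v in o])
go((.445,-.26,.22,-.063),(.445,-.26,.024,-.063))
E
```

```text
[ 0.46541309 -0.14415615  0.21529891] -0.06329557973147916
[0.617, -0.237, 0.029, 149.0, 304.2, 171.1]
[0.583, -0.316, 0.024, 278.0, 325.9, 180.1]
[0.525, -0.177, -1.144, 369.0, 290.1, 194.1]
[0.451, -0.225, -0.482, 821.0, 299.1, 219.1]
[0.435, -0.348, -0.291, 293.0, 334.9, 220.8]
go [-10. 107.  -5.] [ 0.006  0.002 -0.012]
go [-10. 105. 191.] [ 0.006  0.002 -0.012]
```

Emit:
{"api": "send_rows", "payload": {
  "xyz": [
    [-3, 30, 5],
    [-6, 60, 25],
    [-8, 85, 55],
    [-10, 105, 90],
    [-10, 105, 120],
    [-10, 105, 145],
    [-10, 105, 165],
    [-10, 105, 180],
    [-10, 105, 188],
    [-10, 105, 191]
  ],
  "dr": [
    [0, 0, 0],
    [0, 0, 0],
    [0, 0, 0],
    [0, 0, 0],
    [0, 0, 0],
    [0, 0, 0],
    [0, 0, 0],
    [0, 0, 0],
    [0, 0, 0],
    [0, 0, 0]
  ]
}}

```text
time: 13.98
position: [0.4489, -0.2456, 0.0227]
tool_rot: [-3.138, 0.099, 0.004]
ft_force: [-0.3, -0.4, -0.4]
grip_width: 0.691
grip_force: 0.0
```

```bash
python3 - <<'E'
from h import *
s=get_state();print(s['position'],yaw(),s['ft_force'])
go((.4445,-.26,.024,-.064))
E
```

```text
[ 0.4488877  -0.24557009  0.02272851] -0.06291150574794531 [-0.31568519 -0.40479793 -0.37812281]
go [-3. 15. -1.] [-0.002  0.002  0.001]
```

Emit:
{"api": "send_rows", "payload": {
  "xyz": [
    [-1, 5, -1],
    [-2, 10, -1],
    [-3, 15, -1],
    [-3, 15, -1],
    [-3, 15, -1],
    [-3, 15, -1],
    [-3, 15, -1],
    [-3, 15, -1],
    [-3, 15, -1],
    [-3, 15, -1]
  ],
  "dr": [
    [0, 0, 0],
    [0, 0, 0],
    [0, 0, 0],
    [0, 0, 0],
    [0, 0, 0],
    [0, 0, 0],
    [0, 0, 0],
    [0, 0, 0],
    [0, 0, 0],
    [0, 0, 0]
  ]
}}

```text
time: 14.82
position: [0.4459, -0.2611, 0.0253]
tool_rot: [3.14, -0.099, -0.0]
ft_force: [-0.5, -0.2, -0.3]
grip_width: 0.693
grip_force: 0.0
```

Emit:
{"api": "send_rows", "payload": {
  "xyz": [
    [0, 0, 0],
    [0, 0, 0],
    [0, 0, 0],
    [0, 0, 0],
    [0, 0, 0],
    [0, 0, 0],
    [0, 0, -20],
    [0, 0, -60],
    [0, 0, -100],
    [0, 0, -140]
  ],
  "dr": [
    [0, 0, 0],
    [0, 0, 0],
    [0, 0, 0],
    [0, 0, 0],
    [0, 0, 0],
    [0, 0, 0],
    [0, 0, 0],
    [0, 0, 0],
    [0, 0, 0],
    [0, 0, 0]
  ],
  "jaw": 0,
  "grip_force": 30
}}

```text
time: 15.65
position: [0.445, -0.2605, 0.1661]
tool_rot: [-3.139, 0.099, 0.003]
ft_force: [1.3, -0.9, -1.6]
grip_width: 0.346
grip_force: 30.0
```

```bash
python3 - <<'E'
from h import *
s=get_state();print(s['position'],yaw(),s['ft_force'],s['grip_width']*87)
go((*fx(.0315,.06),.2,FY))
E
```

```text
[ 0.44498204 -0.26051961  0.16611338] -0.06281204134765829 [ 1.31026495 -0.89744621 -1.61300527] 30.109420639886526
go [  85. -465.  -33.] [-0.001  0.002 -0.233]
```

Emit:
{"api": "send_rows", "payload": {
  "xyz": [
    [4, -20, -15],
    [11, -60, -28],
    [18, -100, -33],
    [26, -141, -33],
    [34, -182, -33],
    [41, -223, -33],
    [49, -264, -33],
    [57, -306, -33],
    [64, -348, -33],
    [72, -390, -33]
  ],
  "dr": [
    [0, 0, -0.02],
    [0, 0, -0.05],
    [0, 0, -0.08],
    [0, 0, -0.11],
    [0, 0, -0.14],
    [0, 0, -0.17],
    [0, 0, -0.2],
    [0, 0, -0.233],
    [0, 0, -0.233],
    [0, 0, -0.233]
  ]
}}

```text
time: 16.48
position: [0.5411, 0.1216, 0.198]
tool_rot: [3.129, 0.266, -0.001]
ft_force: [1.1, -1.0, -2.1]
grip_width: 0.342
grip_force: 30.0
```

Emit:
{"api": "send_rows", "payload": {
  "xyz": [
    [12, -30, 0],
    [24, -56, 10],
    [30, -70, 25],
    [30, -70, 45],
    [30, -70, 65],
    [30, -70, 80],
    [30, -70, 80],
    [30, -70, 80],
    [30, -70, 80],
    [30, -70, 80]
  ],
  "dr": [
    [0, 0, 0],
    [0, 0, 0],
    [0, 0, 0],
    [0, 0, 0],
    [0, 0, 0],
    [0, 0, 0],
    [0, 0, 0],
    [0, 0, 0],
    [0, 0, 0],
    [0, 0, 0]
  ]
}}

```text
time: 17.32
position: [0.56, 0.1944, 0.1197]
tool_rot: [-3.13, -0.266, -0.003]
ft_force: [0.1, 0.5, -2.2]
grip_width: 0.339
grip_force: 30.0
```

```bash
python3 - <<'E'
from h import *
s=get_state();print(s['position'],yaw(),s['ft_force'])
go((*fx(.0315,.06),.073,FY))
E
```

```text
[0.55998734 0.19438531 0.11966111] 0.16954086511970914 [ 0.08515641  0.46110285 -2.15370816]
go [-1. -4. 47.] [-0.    -0.002 -0.   ]
```

Emit:
{"api": "send_rows", "payload": {
  "xyz": [
    [-1, -2, 8],
    [-1, -4, 18],
    [-1, -4, 27],
    [-1, -4, 34],
    [-1, -4, 39],
    [-1, -4, 42],
    [-1, -4, 44],
    [-1, -4, 45],
    [-1, -4, 46],
    [-1, -4, 46]
  ],
  "dr": [
    [0, 0, 0],
    [0, 0, 0],
    [0, 0, 0],
    [0, 0, 0],
    [0, 0, 0],
    [0, 0, 0],
    [0, 0, 0],
    [0, 0, 0],
    [0, 0, 0],
    [0, 0, 0]
  ]
}}

```text
time: 18.15
position: [0.5577, 0.1982, 0.0725]
tool_rot: [-3.13, -0.267, -0.001]
ft_force: [-0.2, -0.1, -2.6]
grip_width: 0.345
grip_force: 30.0
```

```bash
python3 - <<'E'
from h import *
s=get_state();print(s['position'],yaw(),s['ft_force'])
E
```

```text
[0.55772364 0.19815334 0.07254696] 0.1698935091895228 [-0.19695829 -0.1264595  -2.58884063]
```

Emit:
{"api": "send_rows", "payload": {
  "xyz": [
    [0, 0, 1],
    [0, 0, 1],
    [0, 0, 1],
    [0, 0, 1],
    [0, 0, 0],
    [0, 0, -15],
    [0, 0, -50],
    [0, 0, -85],
    [0, 0, -120],
    [0, 0, -145]
  ],
  "dr": [
    [0, 0, 0],
    [0, 0, 0],
    [0, 0, 0],
    [0, 0, 0],
    [0, 0, 0],
    [0, 0, 0],
    [0, 0, 0],
    [0, 0, 0],
    [0, 0, 0],
    [0, 0, 0]
  ],
  "jaw": 45
}}

```text
time: 18.98
position: [0.5582, 0.1989, 0.222]
tool_rot: [-3.129, -0.267, -0.007]
ft_force: [1.2, 0.5, -0.0]
grip_width: 0.517
grip_force: 0.0
```

```bash
python3 - <<'E'
from sp import *
im,C=snap('top','t9')
s=get_state();print(s['position'],yaw(),s['ft_force'])
for o in spindles(C,im,TOPMAT): print([round(float(v),3) for v in o])
go((.4345,-.347,.22,-.288))
E
```

```text
[0.56035146 0.20004578 0.2265505 ] 0.17035184000535158 [1.54878796 1.07404572 2.58655077]
[0.587, -0.236, -0.017, 282.0, 304.0, 178.7]
[0.583, -0.316, 0.028, 281.0, 325.9, 180.2]
[0.435, -0.348, -0.289, 295.0, 334.9, 220.8]
go [-217.  518.    4.] [-0.003 -0.011  0.458]
```

Emit:
{"api": "send_rows", "payload": {
  "xyz": [
    [-10, 24, 0],
    [-24, 58, 4],
    [-38, 92, 4],
    [-54, 130, 4],
    [-70, 168, 4],
    [-86, 206, 4],
    [-102, 244, 4],
    [-118, 282, 4],
    [-134, 321, 4],
    [-150, 360, 4]
  ],
  "dr": [
    [0, 0, 0.03],
    [0, 0, 0.08],
    [0, 0, 0.13],
    [0, 0, 0.18],
    [0, 0, 0.23],
    [0, 0, 0.28],
    [0, 0, 0.33],
    [0, 0, 0.38],
    [0, 0, 0.43],
    [0, 0, 0.458]
  ],
  "jaw": 60
}}

```text
time: 19.87
position: [0.4701, -0.1829, 0.2147]
tool_rot: [3.107, -0.454, 0.003]
ft_force: [0.0, -0.6, 0.3]
grip_width: 0.69
grip_force: 0.0
```

Emit:
{"api": "send_rows", "payload": {
  "xyz": [
    [2, 38, 0],
    [4, 76, 5],
    [6, 112, 15],
    [8, 145, 40],
    [10, 171, 75],
    [10, 171, 110],
    [10, 171, 140],
    [10, 171, 150],
    [10, 171, 150],
    [10, 171, 150]
  ],
  "dr": [
    [0, 0, 0],
    [0, 0, 0],
    [0, 0, 0],
    [0, 0, 0],
    [0, 0, 0],
    [0, 0, 0],
    [0, 0, 0],
    [0, 0, 0],
    [0, 0, 0],
    [0, 0, 0]
  ]
}}

```text
time: 20.7
position: [0.4327, -0.348, 0.0647]
tool_rot: [3.109, -0.449, 0.002]
ft_force: [1.2, -0.3, 0.3]
grip_width: 0.689
grip_force: 0.0
```

```bash
python3 - <<'E'
from h import *
s=get_state();print(s['position'],yaw(),s['ft_force'])
go((.4345,-.347,.0235,-.288))
E
```

```text
[ 0.4327107  -0.34799268  0.06465517] -0.2871069418293391 [ 1.24201329 -0.29165169  0.2775098 ]
go [ 1. -1. 41.] [ 0.    -0.001  0.001]
```

Emit:
{"api": "send_rows", "payload": {
  "xyz": [
    [1, -1, 10],
    [1, -1, 20],
    [1, -1, 29],
    [1, -1, 35],
    [1, -1, 39],
    [1, -1, 41],
    [1, -1, 41],
    [1, -1, 41],
    [1, -1, 41],
    [1, -1, 41]
  ],
  "dr": [
    [0, 0, 0],
    [0, 0, 0],
    [0, 0, 0],
    [0, 0, 0],
    [0, 0, 0],
    [0, 0, 0],
    [0, 0, 0],
    [0, 0, 0],
    [0, 0, 0],
    [0, 0, 0]
  ]
}}

```text
time: 21.53
position: [0.4331, -0.3476, 0.0226]
tool_rot: [3.109, -0.451, 0.001]
ft_force: [0.1, 0.3, 0.1]
grip_width: 0.69
grip_force: 0.0
```

Emit:
{"api": "send_rows", "payload": {
  "xyz": [
    [0, 0, 0],
    [0, 0, 0],
    [0, 0, 0],
    [0, 0, 0],
    [0, 0, 0],
    [0, 0, 0],
    [0, 0, -20],
    [0, 0, -60],
    [0, 0, -100],
    [0, 0, -140]
  ],
  "dr": [
    [0, 0, 0],
    [0, 0, 0],
    [0, 0, 0],
    [0, 0, 0],
    [0, 0, 0],
    [0, 0, 0],
    [0, 0, 0],
    [0, 0, 0],
    [0, 0, 0],
    [0, 0, 0]
  ],
  "jaw": 0,
  "grip_force": 30
}}

```text
time: 22.37
position: [0.4321, -0.3467, 0.163]
tool_rot: [-3.108, 0.45, 0.003]
ft_force: [0.3, -0.9, -2.9]
grip_width: 0.344
grip_force: 30.0
```

```bash
python3 - <<'E'
from h import *
s=get_state();print(s['position'],yaw(),s['ft_force'],s['grip_width']*87)
go((*fx(.0315,.0),.2,FY))
E
```

```text
[ 0.43214092 -0.34667967  0.16295368] -0.28785183377984164 [ 0.3292956  -0.87539129 -2.90351212] 29.961034966641446
go [  -7. -505.  -36.] [-0.002  0.002 -0.458]
```

Emit:
{"api": "send_rows", "payload": {
  "xyz": [
    [0, -18, -18],
    [-1, -54, -30],
    [-1, -94, -36],
    [-2, -134, -36],
    [-2, -175, -36],
    [-3, -216, -36],
    [-3, -257, -36],
    [-4, -298, -36],
    [-4, -339, -36],
    [-5, -380, -36]
  ],
  "dr": [
    [0, 0, -0.03],
    [0, 0, -0.08],
    [0, 0, -0.13],
    [0, 0, -0.18],
    [0, 0, -0.23],
    [0, 0, -0.28],
    [0, 0, -0.33],
    [0, 0, -0.38],
    [0, 0, -0.43],
    [0, 0, -0.458]
  ]
}}

```text
time: 23.2
position: [0.5359, 0.02, 0.198]
tool_rot: [3.129, 0.269, -0.0]
ft_force: [1.6, -0.3, -2.2]
grip_width: 0.344
grip_force: 30.0
```

Emit:
{"api": "send_rows", "payload": {
  "xyz": [
    [15, -32, 0],
    [30, -64, 0],
    [43, -92, 10],
    [54, -113, 25],
    [54, -113, 45],
    [54, -113, 65],
    [54, -113, 80],
    [54, -113, 80],
    [54, -113, 80],
    [54, -113, 80]
  ],
  "dr": [
    [0, 0, 0],
    [0, 0, 0],
    [0, 0, 0],
    [0, 0, 0],
    [0, 0, 0],
    [0, 0, 0],
    [0, 0, 0],
    [0, 0, 0],
    [0, 0, 0],
    [0, 0, 0]
  ]
}}

```text
time: 24.03
position: [0.5707, 0.1389, 0.1191]
tool_rot: [-3.13, -0.266, -0.001]
ft_force: [0.3, -0.0, -2.4]
grip_width: 0.34
grip_force: 30.0
```

```bash
python3 - <<'E'
from h import *
s=get_state();print(s['position'],yaw(),s['ft_force'])
go((*fx(.0315,.0),.0725,FY))
E
```

```text
[0.57071382 0.13888934 0.11905836] 0.16964155934945066 [ 0.31062936 -0.02199943 -2.35639365]
go [-2. -1. 47.] [-0.    -0.001 -0.   ]
```

Emit:
{"api": "send_rows", "payload": {
  "xyz": [
    [-1, -1, 8],
    [-2, -1, 18],
    [-2, -1, 27],
    [-2, -1, 34],
    [-2, -1, 39],
    [-2, -1, 42],
    [-2, -1, 44],
    [-2, -1, 45],
    [-2, -1, 46],
    [-2, -1, 46]
  ],
  "dr": [
    [0, 0, 0],
    [0, 0, 0],
    [0, 0, 0],
    [0, 0, 0],
    [0, 0, 0],
    [0, 0, 0],
    [0, 0, 0],
    [0, 0, 0],
    [0, 0, 0],
    [0, 0, 0]
  ]
}}

```text
time: 24.87
position: [0.5683, 0.1395, 0.0724]
tool_rot: [3.13, 0.266, 0.0]
ft_force: [0.4, -0.5, -2.9]
grip_width: 0.341
grip_force: 30.0
```

Emit:
{"api": "send_rows", "payload": {
  "xyz": [
    [0, 0, 0],
    [0, 0, 0],
    [0, 0, 0],
    [0, 0, 0],
    [0, 0, 0],
    [0, 0, -15],
    [0, 0, -50],
    [0, 0, -85],
    [0, 0, -120],
    [0, 0, -145]
  ],
  "dr": [
    [0, 0, 0],
    [0, 0, 0],
    [0, 0, 0],
    [0, 0, 0],
    [0, 0, 0],
    [0, 0, 0],
    [0, 0, 0],
    [0, 0, 0],
    [0, 0, 0],
    [0, 0, 0]
  ],
  "jaw": 45
}}

```text
time: 25.7
position: [0.5689, 0.1404, 0.2219]
tool_rot: [-3.13, -0.268, -0.007]
ft_force: [-0.1, -0.1, 0.3]
grip_width: 0.515
grip_force: 0.0
```

```bash
python3 - <<'E'
from sp import *
im,C=snap('wrist','w10')
s=get_state();print(s['position'],yaw(),s['ft_force'])
im,C=snap('top','t10')
for o in spindles(C,im,TOPMAT): print([round(float(v),3) for v in o])
go((.5865,-.2355,.22,-.012))
E
```

```text
[0.57118834 0.14125995 0.22645193] 0.17039759676949984 [1.8262541  0.69427754 3.34696348]
[0.587, -0.236, -0.017, 282.0, 304.0, 178.6]
[0.583, -0.316, 0.027, 280.0, 325.9, 180.2]
go [-48. 374.   3.] [-0.001 -0.01   0.182]
```

View pics/w10.png

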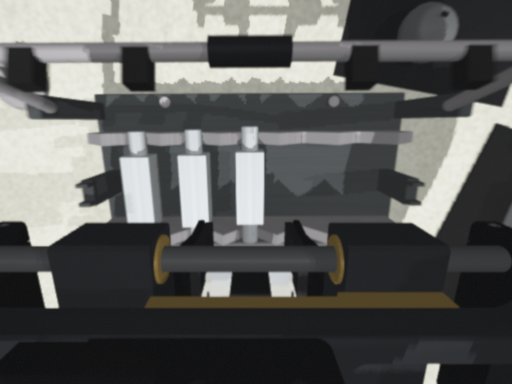

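Three spindles lie side by side at (138,185), (194,185) and (250,185), with notches 0 and 1 free.

Emit:
{"api": "send_rows", "payload": {
  "xyz": [
    [-3, 25, 0],
    [-8, 62, 2],
    [-13, 102, 3],
    [-18, 142, 3],
    [-23, 182, 3],
    [-28, 222, 3],
    [-34, 262, 3],
    [-39, 302, 3],
    [-44, 342, 3],
    [-48, 374, 3]
  ],
  "dr": [
    [0, 0, 0.02],
    [0, 0, 0.04],
    [0, 0, 0.06],
    [0, 0, 0.08],
    [0, 0, 0.1],
    [0, 0, 0.12],
    [0, 0, 0.14],
    [0, 0, 0.16],
    [0, 0, 0.182],
    [0, 0, 0.182]
  ],
  "jaw": 60
}}

```text
time: 26.63
position: [0.583, -0.2412, 0.2142]
tool_rot: [3.14, -0.025, -0.001]
ft_force: [-0.2, 0.3, -0.0]
grip_width: 0.689
grip_force: 0.0
```

Emit:
{"api": "send_rows", "payload": {
  "xyz": [
    [0, 0, 10],
    [0, 0, 30],
    [0, 0, 60],
    [0, 0, 95],
    [0, 0, 125],
    [0, 0, 145],
    [0, 0, 150],
    [0, 0, 150],
    [0, 0, 150],
    [0, 0, 150]
  ],
  "dr": [
    [0, 0, 0],
    [0, 0, 0],
    [0, 0, 0],
    [0, 0, 0],
    [0, 0, 0],
    [0, 0, 0],
    [0, 0, 0],
    [0, 0, 0],
    [0, 0, 0],
    [0, 0, 0]
  ]
}}

```text
time: 27.47
position: [0.5854, -0.2375, 0.0664]
tool_rot: [3.14, -0.019, 0.005]
ft_force: [0.6, 0.4, 1.2]
grip_width: 0.688
grip_force: 0.0
```

```bash
python3 - <<'E'
from h import *
s=get_state();print(s['position'],yaw(),s['ft_force'])
go((.5865,-.2355,.0235,-.012))
E
```

```text
[ 0.58543778 -0.23747132  0.06640263] -0.012023751273111465 [0.61278559 0.43118857 1.17163601]
go [ 1. -2. 43.] [ 0.001 -0.003 -0.   ]
```

Emit:
{"api": "send_rows", "payload": {
  "xyz": [
    [1, -2, 10],
    [1, -2, 20],
    [1, -2, 30],
    [1, -2, 36],
    [1, -2, 40],
    [1, -2, 42],
    [1, -2, 42],
    [1, -2, 42],
    [1, -2, 42],
    [1, -2, 42]
  ],
  "dr": [
    [0, 0, 0],
    [0, 0, 0],
    [0, 0, 0],
    [0, 0, 0],
    [0, 0, 0],
    [0, 0, 0],
    [0, 0, 0],
    [0, 0, 0],
    [0, 0, 0],
    [0, 0, 0]
  ]
}}

```text
time: 28.3
position: [0.5853, -0.2354, 0.0225]
tool_rot: [3.141, -0.019, 0.001]
ft_force: [-0.8, 0.0, -0.4]
grip_width: 0.694
grip_force: 0.0
```

Emit:
{"api": "send_rows", "payload": {
  "xyz": [
    [0, 0, 0],
    [0, 0, 0],
    [0, 0, 0],
    [0, 0, 0],
    [0, 0, 0],
    [0, 0, 0],
    [0, 0, -20],
    [0, 0, -60],
    [0, 0, -100],
    [0, 0, -140]
  ],
  "dr": [
    [0, 0, 0],
    [0, 0, 0],
    [0, 0, 0],
    [0, 0, 0],
    [0, 0, 0],
    [0, 0, 0],
    [0, 0, 0],
    [0, 0, 0],
    [0, 0, 0],
    [0, 0, 0]
  ],
  "jaw": 0,
  "grip_force": 30
}}

```text
time: 29.13
position: [0.584, -0.2348, 0.1627]
tool_rot: [-3.14, 0.019, 0.004]
ft_force: [0.8, -1.1, -3.6]
grip_width: 0.343
grip_force: 30.0
```

```bash
python3 - <<'E'
from h import *
s=get_state();print(s['position'],yaw(),s['ft_force'],s['grip_width']*87)
go((*fx(.030,-.06),.2,FY))
E
```

```text
[ 0.58402426 -0.2348179   0.16266538] -0.011824858015068471 [ 0.80860087 -1.05769799 -3.59790683] 29.834320385783673
go [ -10. -315.  -37.] [-0.001  0.002 -0.182]
```

Emit:
{"api": "send_rows", "payload": {
  "xyz": [
    [-1, -20, -20],
    [-2, -55, -32],
    [-3, -95, -37],
    [-4, -135, -37],
    [-6, -175, -37],
    [-7, -215, -37],
    [-8, -255, -37],
    [-9, -290, -37],
    [-10, -310, -37],
    [-10, -315, -37]
  ],
  "dr": [
    [0, 0, -0.02],
    [0, 0, -0.04],
    [0, 0, -0.06],
    [0, 0, -0.08],
    [0, 0, -0.1],
    [0, 0, -0.12],
    [0, 0, -0.15],
    [0, 0, -0.182],
    [0, 0, -0.182],
    [0, 0, -0.182]
  ]
}}

```text
time: 29.97
position: [0.5772, 0.0864, 0.1992]
tool_rot: [-3.126, -0.279, 0.001]
ft_force: [-0.1, 0.8, -2.7]
grip_width: 0.343
grip_force: 30.0
```

Emit:
{"api": "send_rows", "payload": {
  "xyz": [
    [0, 0, 10],
    [0, 0, 30],
    [0, 0, 50],
    [0, 0, 70],
    [0, 0, 80],
    [0, 0, 80],
    [0, 0, 80],
    [0, 0, 80],
    [0, 0, 80],
    [0, 0, 80]
  ],
  "dr": [
    [0, 0, 0],
    [0, 0, 0],
    [0, 0, 0],
    [0, 0, 0],
    [0, 0, 0],
    [0, 0, 0],
    [0, 0, 0],
    [0, 0, 0],
    [0, 0, 0],
    [0, 0, 0]
  ]
}}

```text
time: 30.8
position: [0.5797, 0.0798, 0.1205]
tool_rot: [3.13, 0.266, 0.003]
ft_force: [-0.7, -0.4, -2.7]
grip_width: 0.342
grip_force: 30.0
```

```bash
python3 - <<'E'
from h import *
s=get_state();print(s['position'],yaw(),s['ft_force'])
go((*fx(.030,-.06),.0725,FY))
E
```

```text
[0.57971008 0.07984871 0.12050302] 0.16960453432026626 [-0.74389397 -0.44426498 -2.72960695]
go [-2. -1. 48.] [ 0.    -0.002 -0.   ]
```

Emit:
{"api": "send_rows", "payload": {
  "xyz": [
    [-1, -1, 8],
    [-2, -1, 18],
    [-2, -1, 27],
    [-2, -1, 35],
    [-2, -1, 40],
    [-2, -1, 43],
    [-2, -1, 45],
    [-2, -1, 46],
    [-2, -1, 47],
    [-2, -1, 47]
  ],
  "dr": [
    [0, 0, 0],
    [0, 0, 0],
    [0, 0, 0],
    [0, 0, 0],
    [0, 0, 0],
    [0, 0, 0],
    [0, 0, 0],
    [0, 0, 0],
    [0, 0, 0],
    [0, 0, 0]
  ]
}}

```text
time: 31.63
position: [0.5769, 0.0805, 0.0725]
tool_rot: [3.13, 0.266, 0.001]
ft_force: [0.2, 0.4, -2.5]
grip_width: 0.343
grip_force: 30.0
```

Emit:
{"api": "send_rows", "payload": {
  "xyz": [
    [0, 0, 0],
    [0, 0, 0],
    [0, 0, 0],
    [0, 0, 0],
    [0, 0, 0],
    [0, 0, -15],
    [0, 0, -50],
    [0, 0, -85],
    [0, 0, -120],
    [0, 0, -145]
  ],
  "dr": [
    [0, 0, 0],
    [0, 0, 0],
    [0, 0, 0],
    [0, 0, 0],
    [0, 0, 0],
    [0, 0, 0],
    [0, 0, 0],
    [0, 0, 0],
    [0, 0, 0],
    [0, 0, 0]
  ],
  "jaw": 45
}}

```text
time: 32.47
position: [0.5776, 0.081, 0.2207]
tool_rot: [3.13, 0.267, 0.005]
ft_force: [1.7, 0.6, 0.5]
grip_width: 0.516
grip_force: 0.0
```

```bash
python3 - <<'E'
from sp import *
im,C=snap('top','t11')
s=get_state();print(s['position'],yaw(),s['ft_force'])
for o in spindles(C,im,TOPMAT): print([round(float(v),3) for v in o])
go((.5825,-.3155,.22,.026))
E
```

```text
[0.57995446 0.08168483 0.22532587] 0.1700983693276298 [2.25091784 0.18185282 3.56171976]
[0.583, -0.316, 0.031, 283.0, 325.9, 180.1]
go [-65. 392.   5.] [ 0.001 -0.011  0.144]
```

Emit:
{"api": "send_rows", "payload": {
  "xyz": [
    [-4, 25, 0],
    [-11, 65, 2],
    [-17, 105, 4],
    [-24, 145, 5],
    [-31, 185, 5],
    [-37, 225, 5],
    [-44, 265, 5],
    [-51, 306, 5],
    [-58, 347, 5],
    [-65, 388, 5]
  ],
  "dr": [
    [0, 0, 0.02],
    [0, 0, 0.04],
    [0, 0, 0.06],
    [0, 0, 0.08],
    [0, 0, 0.1],
    [0, 0, 0.12],
    [0, 0, 0.144],
    [0, 0, 0.144],
    [0, 0, 0.144],
    [0, 0, 0.144]
  ],
  "jaw": 60
}}

```text
time: 33.35
position: [0.5779, -0.315, 0.2123]
tool_rot: [3.141, 0.04, 0.0]
ft_force: [0.9, -0.6, 0.6]
grip_width: 0.692
grip_force: 0.0
```

Emit:
{"api": "send_rows", "payload": {
  "xyz": [
    [0, 4, 10],
    [0, 4, 30],
    [0, 4, 60],
    [0, 4, 95],
    [0, 4, 125],
    [0, 4, 145],
    [0, 4, 150],
    [0, 4, 150],
    [0, 4, 150],
    [0, 4, 150]
  ],
  "dr": [
    [0, 0, 0],
    [0, 0, 0],
    [0, 0, 0],
    [0, 0, 0],
    [0, 0, 0],
    [0, 0, 0],
    [0, 0, 0],
    [0, 0, 0],
    [0, 0, 0],
    [0, 0, 0]
  ]
}}

```text
time: 34.18
position: [0.5798, -0.3173, 0.0645]
tool_rot: [3.14, 0.041, 0.005]
ft_force: [-0.2, 0.5, 0.2]
grip_width: 0.692
grip_force: 0.0
```

```bash
python3 - <<'E'
from h import *
s=get_state();print(s['position'],yaw(),s['ft_force'])
go((.5825,-.3155,.0235,.026))
E
```

```text
[ 0.5798334  -0.31734807  0.06447683] 0.02585238036737109 [-0.15101474  0.53813257  0.17209376]
go [ 3. -2. 41.] [ 0.002 -0.003 -0.   ]
```

Emit:
{"api": "send_rows", "payload": {
  "xyz": [
    [3, -2, 10],
    [3, -2, 20],
    [3, -2, 29],
    [3, -2, 35],
    [3, -2, 39],
    [3, -2, 40],
    [3, -2, 40],
    [3, -2, 40],
    [3, -2, 40],
    [3, -2, 40]
  ],
  "dr": [
    [0, 0, 0],
    [0, 0, 0],
    [0, 0, 0],
    [0, 0, 0],
    [0, 0, 0],
    [0, 0, 0],
    [0, 0, 0],
    [0, 0, 0],
    [0, 0, 0],
    [0, 0, 0]
  ]
}}

```text
time: 35.02
position: [0.5814, -0.315, 0.0225]
tool_rot: [3.141, 0.04, 0.0]
ft_force: [0.4, 0.1, -0.4]
grip_width: 0.691
grip_force: 0.0
```

Emit:
{"api": "send_rows", "payload": {
  "xyz": [
    [0, 0, 0],
    [0, 0, 0],
    [0, 0, 0],
    [0, 0, 0],
    [0, 0, 0],
    [0, 0, 0],
    [0, 0, -20],
    [0, 0, -60],
    [0, 0, -100],
    [0, 0, -140]
  ],
  "dr": [
    [0, 0, 0],
    [0, 0, 0],
    [0, 0, 0],
    [0, 0, 0],
    [0, 0, 0],
    [0, 0, 0],
    [0, 0, 0],
    [0, 0, 0],
    [0, 0, 0],
    [0, 0, 0]
  ],
  "jaw": 0,
  "grip_force": 30
}}

```text
time: 35.85
position: [0.5803, -0.3143, 0.1626]
tool_rot: [-3.14, -0.041, 0.004]
ft_force: [0.9, -0.4, -2.1]
grip_width: 0.343
grip_force: 30.0
```

```bash
python3 - <<'E'
from h import *
s=get_state();print(s['position'],yaw(),s['ft_force'],s['grip_width']*87)
go((*fx(.030,-.12),.2,FY))
E
```

```text
[ 0.58033161 -0.31433243  0.16261709] 0.026120619925891812 [ 0.8616082  -0.41130527 -2.12361631] 29.836305479601172
go [  16. -335.  -37.] [-0.002  0.002 -0.144]
```

Emit:
{"api": "send_rows", "payload": {
  "xyz": [
    [1, -20, -20],
    [3, -55, -32],
    [5, -95, -37],
    [6, -135, -37],
    [8, -175, -37],
    [10, -215, -37],
    [12, -255, -37],
    [14, -293, -37],
    [15, -322, -37],
    [16, -335, -37]
  ],
  "dr": [
    [0, 0, -0.02],
    [0, 0, -0.04],
    [0, 0, -0.06],
    [0, 0, -0.08],
    [0, 0, -0.1],
    [0, 0, -0.12],
    [0, 0, -0.144],
    [0, 0, -0.144],
    [0, 0, -0.144],
    [0, 0, -0.144]
  ]
}}

```text
time: 36.68
position: [0.5874, 0.027, 0.1992]
tool_rot: [-3.127, -0.278, 0.001]
ft_force: [-0.1, 1.2, -2.8]
grip_width: 0.343
grip_force: 30.0
```

Emit:
{"api": "send_rows", "payload": {
  "xyz": [
    [0, 0, 10],
    [0, 0, 30],
    [0, 0, 50],
    [0, 0, 70],
    [0, 0, 80],
    [0, 0, 80],
    [0, 0, 80],
    [0, 0, 80],
    [0, 0, 80],
    [0, 0, 80]
  ],
  "dr": [
    [0, 0, 0],
    [0, 0, 0],
    [0, 0, 0],
    [0, 0, 0],
    [0, 0, 0],
    [0, 0, 0],
    [0, 0, 0],
    [0, 0, 0],
    [0, 0, 0],
    [0, 0, 0]
  ]
}}

```text
time: 37.52
position: [0.5895, 0.0204, 0.1205]
tool_rot: [3.13, 0.266, 0.003]
ft_force: [-0.5, 0.3, -2.5]
grip_width: 0.344
grip_force: 30.0
```

```bash
python3 - <<'E'
from h import *
s=get_state();print(s['position'],yaw(),s['ft_force'])
go((*fx(.030,-.12),.0725,FY))
E
```

```text
[0.58949371 0.02035998 0.12053775] 0.16963523518118295 [-0.53437407  0.28977179 -2.54852338]
go [-2. -1. 48.] [ 0.001 -0.002 -0.   ]
```

Emit:
{"api": "send_rows", "payload": {
  "xyz": [
    [-1, -1, 8],
    [-2, -1, 18],
    [-2, -1, 27],
    [-2, -1, 35],
    [-2, -1, 40],
    [-2, -1, 43],
    [-2, -1, 45],
    [-2, -1, 46],
    [-2, -1, 47],
    [-2, -1, 47]
  ],
  "dr": [
    [0, 0, 0],
    [0, 0, 0],
    [0, 0, 0],
    [0, 0, 0],
    [0, 0, 0],
    [0, 0, 0],
    [0, 0, 0],
    [0, 0, 0],
    [0, 0, 0],
    [0, 0, 0]
  ]
}}

```text
time: 38.35
position: [0.5867, 0.0211, 0.0725]
tool_rot: [3.13, 0.267, 0.001]
ft_force: [-0.7, -0.4, -2.6]
grip_width: 0.344
grip_force: 30.0
```

Emit:
{"api": "send_rows", "payload": {
  "xyz": [
    [0, 0, 0],
    [0, 0, 0],
    [0, 0, 0],
    [0, 0, 0],
    [0, 0, 0],
    [0, 0, -15],
    [0, 0, -50],
    [0, 0, -90],
    [0, 0, -130],
    [0, 0, -170]
  ],
  "dr": [
    [0, 0, 0],
    [0, 0, 0],
    [0, 0, 0],
    [0, 0, 0],
    [0, 0, 0],
    [0, 0, 0],
    [0, 0, 0],
    [0, 0, 0],
    [0, 0, 0],
    [0, 0, 0]
  ],
  "jaw": 45
}}

```text
time: 39.18
position: [0.5861, 0.0213, 0.2442]
tool_rot: [3.13, 0.267, -0.0]
ft_force: [1.1, 0.5, 0.2]
grip_width: 0.518
grip_force: 0.0
```

```bash
python3 - <<'E'
from sp import *
s=get_state();print(s['position'],yaw(),s['ft_force'])
go((*fx(-.05,0),.32,FY))
E
```

```text
[0.58613698 0.0212701  0.24422453] 0.17018743701757869 [1.10560686 0.50023312 0.23175045]
go [ -79. -119.  -76.] [0. 0. 0.]
```

Emit:
{"api": "send_rows", "payload": {
  "xyz": [
    [-8, -12, -12],
    [-20, -30, -25],
    [-35, -53, -40],
    [-50, -76, -55],
    [-65, -99, -70],
    [-79, -119, -76],
    [-79, -119, -76],
    [-79, -119, -76],
    [-79, -119, -76],
    [-79, -119, -76]
  ],
  "dr": [
    [0, 0, 0],
    [0, 0, 0],
    [0, 0, 0],
    [0, 0, 0],
    [0, 0, 0],
    [0, 0, 0],
    [0, 0, 0],
    [0, 0, 0],
    [0, 0, 0],
    [0, 0, 0]
  ]
}}

```text
time: 40.02
position: [0.4889, 0.1237, 0.3178]
tool_rot: [3.13, 0.264, -0.001]
ft_force: [0.5, 0.6, -0.7]
grip_width: 0.516
grip_force: 0.0
```

```bash
python3 - <<'E'
from sp import *
get_image('top'); im,C=snap('wrist','w12'); import pickle; pickle.dump(C,open('C12.pkl','wb'))
s=get_state();print(s['position'],yaw(),s['ft_force'])
E
```

```text
[0.48891726 0.12391904 0.31767025] 0.16803586341218746 [-0.06261548  0.19245257  0.77439038]
```

View pics/w12.png

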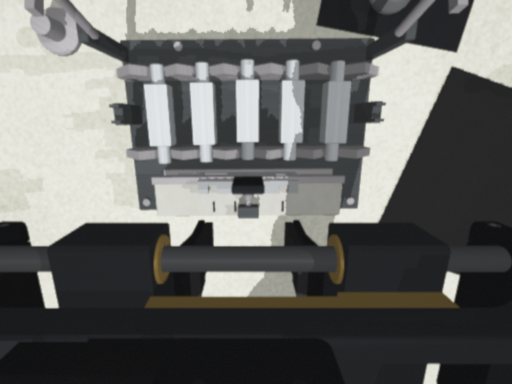

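All five spindles lie in their notches, at columns 158, 203, 248, 292 and 337. The tab sits at the middle (248,184), facing the detent block at (248,210), so the shutter is at its dark stop. Next is the bail.

```bash
python3 - <<'E'
from h import *
im=get_image('top'); C=cam('top')
print('expected',fx(.1716,0),proj(C,(*fx(.1716,0),.183)))
g=cv2.cvtColor(im,cv2.COLOR_RGB2GRAY)[130:156,150:260]; 
print('crop-based',ray(C,191.4,141.7,.183))
q=proj(C,(*fx(.1716,0),.183)).round().astype(int); print(im[q[1]-8:q[1]+9,q[0]-20:q[0]+21:2].mean(2).round().astype(int))
go((*fx(.172,0),.27,FY+np.pi/2))
E
```

```text
expected (np.float64(0.7068263460016806), np.float64(0.16303169109989651)) [190.46430981 133.7827806 ]
crop-based [0.67974045 0.15876396 0.183     ]
[[204 205 209 210 207 203 134 135 142 142 143 137 142 140 138 138 139 142
  137 139 135]
 [198 200 208 207 206 207 138 136 142 140 141 140 144 136 138 140 139 140
  153 183 153]
 [196 203 209 207 204 216 142 142 142 138 141 140 141 135 136 156 178 193
  198 212 197]
 [200 201 208 207 208 215 141 145 139 140 195 143 144 141 137 195 208 216
  214 212 188]
 [203 202 206 207 205 211 138 143 135 157 222 144 141 140 136 211 205 183
  203 169 150]
 [203 202 205 203 204 205 135 140 133 167 215 148 140 141 140 171 164 142
  163 136 141]
 [199 207 208 202 206 204 140 140 134 193 174 147 142 144 138 138 134 134
  136 136 190]
 [202 208 209 207 204 209 179 137 137 167 139 141 138 142 139 152 142 189
  186 184 207]
 [202 208 206 207 206 210 201 137 134 140 136 134 135 143 143 160 192 216
  212 211 199]
 [201 207 206 210 207 209 212 139 134 186 186 143 137 140 141 163 210 215
  210 211 210]
 [199 204 206 205 207 203 213 141 149 211 215 183 141 147 138 201 213 212
  212 212 216]
 [199 205 203 203 209 203 212 174 156 214 215 204 156 187 141 218 213 215
  210 177 170]
 [201 201 204 204 205 204 210 193 164 215 214 213 160 157 127 190 182 167
  155 104  89]
 [201 198 209 208 205 205 209 206 200 182 159 146 106  79 102 132 128 117
  102  34  31]
 [198 198 212 211 207 208 210 176 144 107  75  44  34  27 100 107 101  99
   96  24  16]
 [199 206 216 214 200 199 174 121  44  29  24  15  17  18  81  99 126 131
  185  55  21]
 [204 206 187 178 162 167 144  95  13  14  19  12  16  30  75 146 190 188
  216  62  19]]
go [222.  -2.  47.] [-0.002  0.    -1.572]
```

```bash
python3 - <<'E'
from h import *
C=cam('top'); st=dict(position=np.array([.5700,.1408,.2242]),tool_rot=np.array([-3.13,-.268,-.007]))
W=cam('wrist',st)
for q in np.arange(1.5,2.35,.1):
    p=(*fx(.115-.085*np.cos(q),0),.12+.085*np.sin(q)); print(round(q,2),np.round(p,3),proj(C,p).round(1),proj(W,p).round(1))
im,_=snap('side','s13');S=cam('side')
print(proj(S,(*fx(.14,0),.201)))
E
```

```text
1.5 [0.645 0.152 0.205] [191.9 150.5] [251.  110.6]
1.6 [0.653 0.154 0.205] [191.5 147.9] [251.1  95. ]
1.7 [0.662 0.155 0.204] [191.3 145.5] [251.1  79.2]
1.8 [0.67  0.157 0.203] [191.  143.1] [251.1  63.6]
1.9 [0.678 0.158 0.2  ] [190.8 140.9] [251.1  48.6]
2.0 [0.686 0.159 0.197] [190.6 138.8] [251.1  34.6]
2.1 [0.693 0.161 0.193] [190.5 136.9] [251.1  22. ]
2.2 [0.7   0.162 0.189] [190.5 135.2] [251.  11.]
2.3 [0.707 0.163 0.183] [190.4 133.7] [251.    1.8]
[196.77913516 204.71149962]
```

```bash
python3 - <<'E'
from h import *
s=get_state();print(s['position'],yaw())
go((.6765,.158,.30,FY+np.pi/2),(.6765,.158,.20,FY+np.pi/2))
E
```

```text
[0.48880922 0.12432268 0.31778203] 0.1686099797285801
go [191.  -2.  18.] [-1.000e-03  0.000e+00 -1.572e+00]
go [191.  -2. 118.] [-1.000e-03  0.000e+00 -1.572e+00]
```

Emit:
{"api": "send_rows", "payload": {
  "xyz": [
    [15, 0, 0],
    [35, 0, 0],
    [55, 0, 0],
    [78, 0, 0],
    [100, 0, 0],
    [122, -1, 0],
    [145, -1, 0],
    [165, -1, 0],
    [180, -2, 5],
    [191, -2, 10]
  ],
  "dr": [
    [0, 0, -0.11],
    [0, 0, -0.22],
    [0, 0, -0.33],
    [0, 0, -0.44],
    [0, 0, -0.55],
    [0, 0, -0.66],
    [0, 0, -0.77],
    [0, 0, -0.88],
    [0, 0, -0.99],
    [0, 0, -1.1]
  ]
}}

```text
time: 41.05
position: [0.6781, 0.1591, 0.3067]
tool_rot: [-2.524, -1.868, 0.001]
ft_force: [-0.7, -0.0, -0.1]
grip_width: 0.517
grip_force: 0.0
```

Emit:
{"api": "send_rows", "payload": {
  "xyz": [
    [0, 0, 2],
    [0, 0, 4],
    [0, 0, 8],
    [0, 0, 8],
    [0, 0, 8],
    [0, 0, 8],
    [0, 0, 8],
    [0, 0, 8],
    [0, 0, 8],
    [0, 0, 8]
  ],
  "dr": [
    [0, 0, -0.11],
    [0, 0, -0.22],
    [0, 0, -0.33],
    [0, 0, -0.44],
    [0, 0, -0.472],
    [0, 0, -0.472],
    [0, 0, -0.472],
    [0, 0, -0.472],
    [0, 0, -0.472],
    [0, 0, -0.472]
  ]
}}

```text
time: 41.88
position: [0.6765, 0.1592, 0.3003]
tool_rot: [2.024, 2.402, -0.0]
ft_force: [-0.1, 0.0, -1.0]
grip_width: 0.52
grip_force: 0.0
```

```bash
python3 - <<'E'
from h import *
im,C=snap('wrist','w14');print(proj(C,(.6765,.158,.201)),proj(C,(*fx(.14,.06),.201)))
s=get_state();print(s['position'],yaw())
go((.6765,.158,.20,FY+np.pi/2))
E
```

```text
[248.61690358 200.66021421] [247.66005491 134.88409594]
[0.67648851 0.15924019 0.30035658] 1.7414035242763422
go [ -1.  -0. 100.] [0.    0.    0.001]
```

View pics/w14.png

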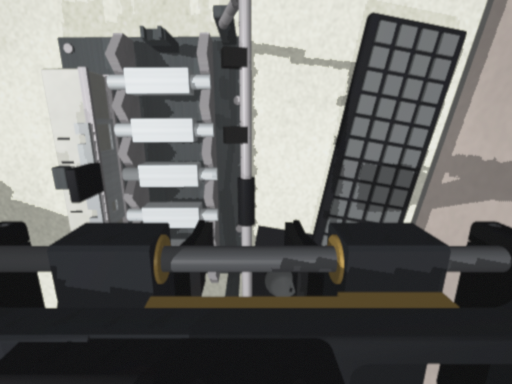

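The sleeve shows at (246,200), between the fingers and as predicted. I descend and grip lightly.

Emit:
{"api": "send_rows", "payload": {
  "xyz": [
    [0, -1, 12],
    [-1, -1, 27],
    [-1, -1, 42],
    [-1, -1, 57],
    [-1, -1, 70],
    [-1, -1, 82],
    [-1, -1, 92],
    [-1, -1, 98],
    [-1, -1, 100],
    [-1, -1, 100]
  ],
  "dr": [
    [0, 0, 0],
    [0, 0, 0],
    [0, 0, 0],
    [0, 0, 0],
    [0, 0, 0],
    [0, 0, 0],
    [0, 0, 0],
    [0, 0, 0],
    [0, 0, 0],
    [0, 0, 0]
  ]
}}

```text
time: 42.77
position: [0.6756, 0.1581, 0.1999]
tool_rot: [-2.023, -2.403, 0.001]
ft_force: [0.4, -1.3, -0.1]
grip_width: 0.516
grip_force: 0.0
```

Emit:
{"api": "send_rows", "payload": {
  "xyz": [
    [0, 0, 0],
    [0, 0, 0],
    [0, 0, 0],
    [0, 0, 0],
    [0, 0, 0],
    [0, 0, 0],
    [0, 0, 0],
    [0, 0, 0],
    [0, 0, 0],
    [0, 0, 0]
  ],
  "dr": [
    [0, 0, 0],
    [0, 0, 0],
    [0, 0, 0],
    [0, 0, 0],
    [0, 0, 0],
    [0, 0, 0],
    [0, 0, 0],
    [0, 0, 0],
    [0, 0, 0],
    [0, 0, 0]
  ],
  "jaw": 0,
  "grip_force": 18
}}

```text
time: 43.6
position: [0.6754, 0.1581, 0.2004]
tool_rot: [-2.023, -2.403, 0.001]
ft_force: [-2.2, -1.1, 1.7]
grip_width: 0.177
grip_force: 18.0
```

```bash
python3 - <<'E'
from h import *
s=get_state();print(s['position'],yaw(),s['grip_width']*87,s['ft_force'])
d=s['position'][:2]-FO; X=d@[np.cos(FY),np.sin(FY)]; q0=np.arccos((.115-X)/.085); print(X,q0,'z',.12+.085*np.sin(q0))
for n in range(0,21): 
    q=q0*(1-n/20); a=-85*(np.cos(q)-np.cos(q0)); b=85*(np.sin(q)-np.sin(q0)); print(n,'ty',round(a),'tz',round(-b))
E
```

```text
[0.67540332 0.15808776 0.20041346] 1.7419350950682686 15.37472351565799 [-2.23216502 -1.09961297  1.65569635]
0.1397935216748823 1.8667879458831844 z 0.2013036363452284
0 ty 0 tz 0
1 ty -8 tz -2
2 ty -16 tz -3
3 ty -23 tz -4
4 ty -31 tz -3
5 ty -39 tz -2
6 ty -47 tz -1
7 ty -55 tz 2
8 ty -62 tz 5
9 ty -69 tz 9
10 ty -75 tz 13
11 ty -82 tz 18
12 ty -87 tz 24
13 ty -92 tz 30
14 ty -97 tz 36
15 ty -101 tz 43
16 ty -104 tz 50
17 ty -106 tz 58
18 ty -108 tz 66
19 ty -109 tz 73
20 ty -110 tz 81
```

The jaws hold the sleeve (15.4 mm). First half of the arc:

Emit:
{"api": "send_rows", "payload": {
  "xyz": [
    [0, -5, -1],
    [0, -12, -2],
    [0, -20, -3.5],
    [0, -28, -3.5],
    [0, -36, -3],
    [0, -43, -1.5],
    [0, -50, 0],
    [0, -56, 2],
    [0, -61, 4.5],
    [0, -62, 5]
  ],
  "dr": [
    [0, 0, 0],
    [0, 0, 0],
    [0, 0, 0],
    [0, 0, 0],
    [0, 0, 0],
    [0, 0, 0],
    [0, 0, 0],
    [0, 0, 0],
    [0, 0, 0],
    [0, 0, 0]
  ]
}}

```text
time: 44.43
position: [0.6139, 0.1477, 0.1956]
tool_rot: [2.023, 2.403, -0.0]
ft_force: [0.7, 1.7, 6.3]
grip_width: 0.176
grip_force: 18.0
```

```bash
python3 - <<'E'
from h import *
s=get_state();print(s['position'],yaw(),s['grip_width']*87,s['ft_force'])
d=s['position'][:2]-FO; X=d@[np.cos(FY),np.sin(FY)]; q=np.arccos((.115-X)/.085); print(X,q,'z',.12+.085*np.sin(q))
E
```

```text
[0.61389395 0.14769765 0.19559461] 1.7421067757619342 15.297976476638231 [0.68722533 1.65444726 6.31369068]
0.07741299554032005 1.112746225536642 z 0.19623789802813296
```

Emit:
{"api": "send_rows", "payload": {
  "xyz": [
    [0, -5, 2],
    [0, -10, 6],
    [0, -15, 10],
    [0, -20, 14],
    [0, -25, 19],
    [0, -30, 25],
    [0, -34, 30],
    [0, -37, 35],
    [0, -39, 38],
    [0, -39, 38]
  ],
  "dr": [
    [0, 0, 0],
    [0, 0, 0],
    [0, 0, 0],
    [0, 0, 0],
    [0, 0, 0],
    [0, 0, 0],
    [0, 0, 0],
    [0, 0, 0],
    [0, 0, 0],
    [0, 0, 0]
  ]
}}

```text
time: 45.27
position: [0.5755, 0.141, 0.156]
tool_rot: [-2.023, -2.403, 0.0]
ft_force: [5.1, 3.6, -3.0]
grip_width: 0.176
grip_force: 18.0
```

Emit:
{"api": "send_rows", "payload": {
  "xyz": [
    [0, -2, 5],
    [0, -4, 10],
    [0, -5, 15],
    [0, -7, 20],
    [0, -8, 25],
    [0, -8, 29],
    [0, -9, 33],
    [0, -9, 36],
    [0, -9, 38],
    [0, -9, 39]
  ],
  "dr": [
    [0, 0, 0],
    [0, 0, 0],
    [0, 0, 0],
    [0, 0, 0],
    [0, 0, 0],
    [0, 0, 0],
    [0, 0, 0],
    [0, 0, 0],
    [0, 0, 0],
    [0, 0, 0]
  ]
}}

```text
time: 46.1
position: [0.5674, 0.1396, 0.1181]
tool_rot: [-2.023, -2.403, -0.001]
ft_force: [3.7, 3.3, 2.7]
grip_width: 0.18
grip_force: 18.0
```

```bash
python3 - <<'E'
from h import *
s=get_state();print(s['position'],yaw(),s['grip_width']*87,s['ft_force'])
d=s['position'][:2]-FO; X=d@[np.cos(FY),np.sin(FY)]; print(X)
E
```

```text
[0.56735213 0.13957939 0.11805888] 1.7419578764571833 15.696409607897307 [3.66228114 3.28740683 2.67333918]
0.03016862413767527
```

Emit:
{"api": "send_rows", "payload": {
  "xyz": [
    [0, 0, 1],
    [0, 0, 1],
    [0, 0, 2],
    [0, 0, 2],
    [0, 0, 3],
    [0, 0, 3],
    [0, 0, 3],
    [0, 0, 3],
    [0, 0, 3],
    [0, 0, 3]
  ],
  "dr": [
    [0, 0, 0],
    [0, 0, 0],
    [0, 0, 0],
    [0, 0, 0],
    [0, 0, 0],
    [0, 0, 0],
    [0, 0, 0],
    [0, 0, 0],
    [0, 0, 0],
    [0, 0, 0]
  ]
}}

```text
time: 46.93
position: [0.5674, 0.1396, 0.1176]
tool_rot: [2.023, 2.402, -0.001]
ft_force: [-1.6, -0.3, 18.7]
grip_width: 0.177
grip_force: 18.0
```

Emit:
{"api": "send_rows", "payload": {
  "xyz": [
    [0, 0, 0],
    [0, 0, 0],
    [0, 0, 0],
    [0, 0, 0],
    [0, 0, -5],
    [0, 0, -25],
    [0, 0, -55],
    [0, 0, -90],
    [0, 0, -110],
    [0, 0, -112]
  ],
  "dr": [
    [0, 0, 0],
    [0, 0, 0],
    [0, 0, 0],
    [0, 0, 0],
    [0, 0, 0],
    [0, 0, 0],
    [0, 0, 0],
    [0, 0, 0],
    [0, 0, 0],
    [0, 0, 0]
  ],
  "jaw": 45
}}

```text
time: 47.77
position: [0.5688, 0.1406, 0.2317]
tool_rot: [2.021, 2.4, 0.007]
ft_force: [1.5, 0.4, -0.8]
grip_width: 0.514
grip_force: 0.0
```

```bash
python3 - <<'E'
from h import *
s=get_state();print(s['position'],yaw(),s['grip_width']*87,s['ft_force'])
go((*fx(-.059,-.0),.30,FY+np.pi/2))
E
```

```text
[0.56883225 0.14056636 0.23172562] 1.7418115994704892 44.74775583540594 [ 1.53218595  0.36700931 -0.75285414]
go [ -1. -90. -69.] [ 0.006 -0.     0.001]
```

Emit:
{"api": "send_rows", "payload": {
  "xyz": [
    [0, -5, -5],
    [0, -15, -13],
    [0, -28, -22],
    [0, -42, -32],
    [0, -56, -43],
    [0, -70, -55],
    [0, -82, -65],
    [-1, -90, -69],
    [-1, -90, -69],
    [-1, -90, -69]
  ],
  "dr": [
    [0, 0, 0],
    [0, 0, 0],
    [0, 0, 0],
    [0, 0, 0],
    [0, 0, 0],
    [0, 0, 0],
    [0, 0, 0],
    [0, 0, 0],
    [0, 0, 0],
    [0, 0, 0]
  ]
}}

```text
time: 48.6
position: [0.4782, 0.1219, 0.2954]
tool_rot: [2.026, 2.4, -0.004]
ft_force: [0.1, -0.7, 0.3]
grip_width: 0.515
grip_force: 0.0
```

```bash
python3 - <<'E'
from h import *
a,C=snap('wrist','w15'); b,S=snap('side','s15')
s=get_state();print(s['position'],yaw())
A=cv2.resize(a[0:245,130:400],(440,399),interpolation=cv2.INTER_CUBIC);B=cv2.resize(b[140:310,190:320],(305,399),interpolation=cv2.INTER_CUBIC)
cv2.imwrite('pics/m15.png',np.hstack([A,B])[:,:,::-1])
for y in(0,.05): print(proj(C,(*fx(-.059,y-.02),.14)),proj(C,(*fx(-.059,y+.02),.14)),proj(C,(*fx(.03,.17),.12)))
go((*fx(-.059,0),.121,FY+np.pi/2))
E
```

```text
[0.47849285 0.12243419 0.29537879] 1.74092014336602
[250.48200999 200.65995897] [250.49450829 165.91059883] [336.86636199  18.12608523]
[250.49776932 156.8438534 ] [250.51140377 118.93562752] [336.86636199  18.12608523]
go [  1.   2. 174.] [-0.002 -0.     0.   ]
```

View pics/m15.png

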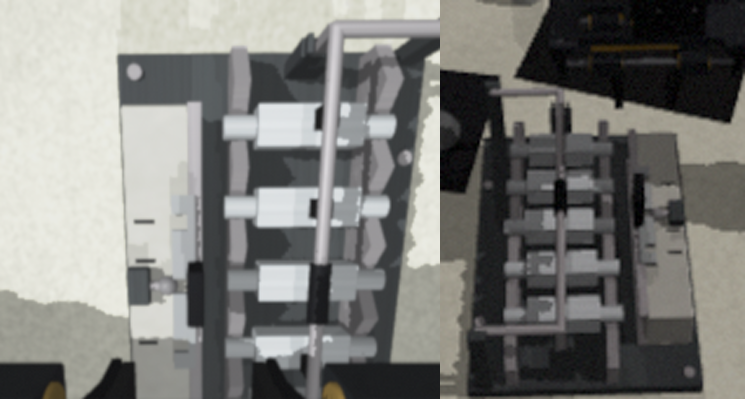

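The bail lies level over all five spindles, and the tab at (195,293) in the montage sits opposite the detent at its dark stop. Now I grip the tab for the last click.

Emit:
{"api": "send_rows", "payload": {
  "xyz": [
    [0, 1, 25],
    [1, 2, 55],
    [1, 2, 85],
    [1, 2, 112],
    [1, 2, 136],
    [1, 2, 154],
    [1, 2, 166],
    [1, 2, 172],
    [1, 2, 174],
    [1, 2, 174]
  ],
  "dr": [
    [0, 0, 0],
    [0, 0, 0],
    [0, 0, 0],
    [0, 0, 0],
    [0, 0, 0],
    [0, 0, 0],
    [0, 0, 0],
    [0, 0, 0],
    [0, 0, 0],
    [0, 0, 0]
  ],
  "jaw": 40
}}

```text
time: 49.53
position: [0.4807, 0.1249, 0.1223]
tool_rot: [-2.022, -2.403, -0.001]
ft_force: [-0.1, -0.1, 0.2]
grip_width: 0.462
grip_force: 0.0
```

Emit:
{"api": "send_rows", "payload": {
  "xyz": [
    [0, 0, 0],
    [0, 0, 0],
    [0, 0, 0],
    [0, 0, 0],
    [0, 0, 0],
    [0, 0, 0],
    [0, 0, 0],
    [0, 0, 0],
    [0, 0, 0],
    [0, 0, 0]
  ],
  "dr": [
    [0, 0, 0],
    [0, 0, 0],
    [0, 0, 0],
    [0, 0, 0],
    [0, 0, 0],
    [0, 0, 0],
    [0, 0, 0],
    [0, 0, 0],
    [0, 0, 0],
    [0, 0, 0]
  ],
  "jaw": 0,
  "grip_force": 20
}}

```text
time: 50.37
position: [0.479, 0.124, 0.1224]
tool_rot: [-2.022, -2.402, 0.006]
ft_force: [-5.7, -2.2, 6.9]
grip_width: 0.137
grip_force: 20.0
```

```bash
python3 - <<'E'
from h import *
s=get_state();print(s['position'],yaw(),s['grip_width']*87,s['ft_force'])
p=s['position'];go((p[0]-.05*np.sin(FY),p[1]+.05*np.cos(FY),p[2],FY+np.pi/2))
E
```

```text
[0.47896331 0.12397128 0.12239745] 1.7421597609603041 11.888010431407034 [-5.71066259 -2.21657299  6.91265228]
go [50.  0. -0.] [-0.004  0.002  0.001]
```

Emit:
{"api": "send_rows", "payload": {
  "xyz": [
    [6, 0, 0],
    [12, 0, 0],
    [19, 0, 0],
    [26, 0, 0],
    [33, 0, 0],
    [39, 0, 0],
    [44, 0, 0],
    [48, 0, 0],
    [50, 0, 0],
    [50, 0, 0]
  ],
  "dr": [
    [0, 0, 0],
    [0, 0, 0],
    [0, 0, 0],
    [0, 0, 0],
    [0, 0, 0],
    [0, 0, 0],
    [0, 0, 0],
    [0, 0, 0],
    [0, 0, 0],
    [0, 0, 0]
  ]
}}

```text
time: 51.2
position: [0.4703, 0.1732, 0.1223]
tool_rot: [-2.022, -2.403, 0.007]
ft_force: [-6.3, -1.7, 6.0]
grip_width: 0.135
grip_force: 20.0
```

```bash
python3 - <<'E'
from h import *
get_image('side')
s=get_state();p=s['position'];d=p[:2]-np.array([.47896,.12397]);print(p,d@[-np.sin(FY),np.cos(FY)],s['ft_force'],s['grip_width']*87)
E
```

```text
[0.47022891 0.17329088 0.12233905] 0.050087050077714974 [-5.94428461 -0.70150207  5.93167827] 12.124707579266351
```

Slid 50 mm. I release and rise, then check the tab and bail numerically.

Emit:
{"api": "send_rows", "payload": {
  "xyz": [
    [0, 0, 0],
    [0, 0, 0],
    [0, 0, 0],
    [0, 0, 0],
    [0, 0, -20],
    [0, 0, -50],
    [0, 0, -85],
    [0, 0, -120],
    [0, 0, -150],
    [0, 0, -170]
  ],
  "dr": [
    [0, 0, 0],
    [0, 0, 0],
    [0, 0, 0],
    [0, 0, 0],
    [0, 0, 0],
    [0, 0, 0],
    [0, 0, 0],
    [0, 0, 0],
    [0, 0, 0],
    [0, 0, 0]
  ],
  "jaw": 45
}}

```text
time: 52.08
position: [0.473, 0.1745, 0.2954]
tool_rot: [2.021, 2.401, 0.004]
ft_force: [0.2, 0.5, -1.4]
grip_width: 0.515
grip_force: 0.0
```

Emit:
{"api": "send_rows", "payload": {
  "xyz": [
    [-8, 0, 0],
    [-20, 0, -3],
    [-35, 0, -5],
    [-50, 0, -7],
    [-60, 0, -8],
    [-60, 0, -8],
    [-60, 0, -8],
    [-60, 0, -8],
    [-60, 0, -8],
    [-60, 0, -8]
  ],
  "dr": [
    [0, 0, 0],
    [0, 0, 0],
    [0, 0, 0],
    [0, 0, 0],
    [0, 0, 0],
    [0, 0, 0],
    [0, 0, 0],
    [0, 0, 0],
    [0, 0, 0],
    [0, 0, 0]
  ]
}}

```text
time: 52.92
position: [0.482, 0.1155, 0.3001]
tool_rot: [-2.021, -2.405, 0.0]
ft_force: [0.5, -0.4, -0.4]
grip_width: 0.523
grip_force: 0.0
```

```bash
python3 - <<'E'
from h import *
im,C=snap('wrist','w16'); s=get_state();print(s['position'],s['ft_force'],s['grip_width'])
for y in (0,.05):
    print('tab -y/+y edges at',y,proj(C,(*fx(-.059,y-.02),.14)).round(),proj(C,(*fx(-.059,y+.02),.14)).round())
g=im.mean(2); u=int(round(proj(C,(*fx(-.059,.05),.14))[0]))
print('col',u,list(enumerate(g[90:215:4,u-3:u+4].mean(1).round().astype(int)*1)))
# spindles between rails: bright blobs, centres at z .081
for y in(.12,.06,0):
    p=proj(C,(*fx(.012,y),.081)).round().astype(int); print('spindle',y,g[p[1]-2:p[1]+3,p[0]-2:p[0]+3].mean().round())
E
```

```text
[0.48200072 0.11542482 0.30018842] [0.55518907 0.53249685 0.33519457] 0.5195994903551061
tab -y/+y edges at 0 [248. 194.] [248. 159.]
tab -y/+y edges at 0.05 [248. 150.] [248. 113.]
col 248 [(0, np.int64(155)), (1, np.int64(144)), (2, np.int64(153)), (3, np.int64(143)), (4, np.int64(142)), (5, np.int64(148)), (6, np.int64(66)), (7, np.int64(42)), (8, np.int64(42)), (9, np.int64(41)), (10, np.int64(41)), (11, np.int64(40)), (12, np.int64(39)), (13, np.int64(39)), (14, np.int64(39)), (15, np.int64(74)), (16, np.int64(150)), (17, np.int64(160)), (18, np.int64(150)), (19, np.int64(159)), (20, np.int64(153)), (21, np.int64(158)), (22, np.int64(161)), (23, np.int64(153)), (24, np.int64(177)), (25, np.int64(177)), (26, np.int64(177)), (27, np.int64(177)), (28, np.int64(177)), (29, np.int64(133)), (30, np.int64(120)), (31, np.int64(120))]
spindle 0.12 228.0
spindle 0.06 226.0
spindle 0 224.0
```

```bash
python3 -c "
from bench import *
print(close_job())"
```

```text
the job is handed in; nothing more can be done
None
```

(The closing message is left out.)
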